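Let a cheese press down and take the mould out

TASK

The cheese has been pressed: crack the red release valve open only about an eighth of a turn anticlockwise, so that the platen sinks slowly with the mould standing on it, all the way down. Then slide the mould off the lowered platen onto the slatted draining board beside the press so that it stands wholly on the board, and leave the release valve shut, turned back clockwise to its stop. Leave the other things on the table alone.

Things in the scene. Friction and masses are not known exactly. Their poses are not given: they have to be found in the camera images.
- valve (a joint): Angle of the release valve (rad). 0 = shut, against its stop; grows as the tee handle turns anticlockwise seen from above; range 0 to 2.0. Starts shut (0 to 0.05). It turns stiffly (about 0.3 N m) and stays where it is left. The platen holds still below 0.3 rad and begins to sink at 0.3 to 0.5 rad, faster the more it is opened.
- valve_grip (a point): Centre of the red tee handle on its vertical turning axis: upright bar 64 mm long, 16 mm thick, 26 mm high (13 mm above and below this point), on the blue hand pump, 140 mm above the table. The pump's top is 33 mm below the point, a brass boss (radius 16 mm) 23 mm below. x runs along the bar and turns with it, z up; when shut, x is parallel to the press's x.
- platen (a joint): How far the platen has come down (m): starts at 0 to 0.003 (up, pressing); 0.050 = fully down, on its stop. With the valve at 0.6 rad it sinks at 5 to 13 mm/s, at 0.8 rad 12 to 20, at 1.0 rad 20 to 28, wide open up to 45; above 30 mm/s jars the cheese: too fast. A heavier mould sinks faster. Shutting the valve stops it; it never rises by itself.
- platen_top (a point): Centre of the top of the stainless platen, 150 x 150 mm, 150 mm above the table when up, 100 mm when down. Carries the mould. Axes of the press: x along the top beam, z up; the draining board is on its -y side, the pump on its +y side.
- press: Fixed press; origin under the platen's centre at table height, same axes. Tie rods (radius 12, nuts 20 mm) at x = +118 and -118 mm, top beam along x (44 mm wide, 285 to 335 mm up, rods and screw to 365), below it a foot (radius 45 mm, underside 242 mm up). Both y sides open. Pump centred at y = 215 mm, 200 x 90 mm, top 107 mm; gauge and lever over 60 mm to +x of the valve.
- mould_centre (a point): Centre, half-way up, of the white cheese mould on the platen, blue follower on top: radius 65 mm (rim 68), 90 mm high in all, underside 45 mm below the point, 0.6 to 0.9 kg. z up, y through both lugs from the board side to the pump side. Loose: slide it, by a lug for instance; do not lift it off.
- lug_board (a point): Grip point of the mould's lug on the board side: a flat level white tab 28 mm wide (mould x), 14 mm thick (vertical), sticking out 50 mm from the wall along mould -y. The point is 92 mm from the mould's axis, mid-thickness, 55 mm above the mould's underside (155 mm above the table when the platen is down). Axes of the mould.
- lug_pump (a point): The same lug on the opposite side (mould +y), over the gap between platen and pump.
- board_top (a point): Centre of the top of the fixed slatted draining board on its whey tray: 240 x 240 mm, 98 mm above the table, 2 mm lower than the lowered platen. Axes parallel to the press's: y points to the press; the gap to the platen is 10 to 16 mm. The mould stands wholly on it when its centre is within 55 mm of this point along both axes.
- filled_a_centre (a point): Centre of a bystander: open white mould with curd, radius 62 mm, 60 mm high, loose. Leave alone.
- filled_b_centre (a point): Another like it. Leave alone.
- jug_centre (a point): Centre of a bystander: stainless jug, radius 45 mm, 120 mm high, loose. Leave alone.
- followers_centre (a point): Centre of a bystander: stack of blue and white followers, radius 56 mm, 42 mm high, loose. Leave alone.
There are look-alikes about, which are no part of the job. Leave any orange or purple look-alike of the part that bears mould_centre alone.

How it is judged:
By the outcome, as a careful person would: the job done as asked, in the order asked, and still so for the second after the job is handed in, with the robot touching nothing.
It also fails if it takes over 64 s, if anything falls off the work surface, if the arm or the gripper's body presses on something with over 40 N, if the wrist force passes 120 N, or if a joint passes its speed limit or range.

ROBOT

A 6-joint arm with a two-finger parallel gripper is mounted at the origin on the work surface. World frame = base frame: x ahead of the robot, y to its left, z up, the work surface at z = 0. Lengths are in m, angles in rad, forces in N, time in s.
With the tool pointing down it reaches from about 0.35 to 0.975 m from the base axis. Payload 4.9 kg.
Tool frame: the origin (TCP) lies at the very end of the fingers, on their centre line; the grasp point (between the pads) lies 19 mm behind it (manip.hold_point_z is the distance from the TCP to the grasp point, in m); z points along the fingers, y is the direction in which the jaws open and shut (so a half turn about z gives the same grasp; the last joint's range is limited). The gripper opens to 85 mm and grips with 20 to 120 N. Pads are 22 mm wide; open, the fingers measure 114 mm over their backs; the gripper's body (76 mm by 85 mm) begins 54 mm behind the grasp point. The pads swing forward as they close: fully open they stand 13 mm farther back than shut.
Start: joints at [1.066, 0.053, 1.613, -0, 1.476, -0.119], TCP at [0.235, 0.579, 0.202] pointing down, gripper open.
Joint ranges: [-3.01, 3.01], [-1.01, 2.22], [0.06, 2.58], [-1.02, 4.17], [0.09, 2.62], [-3.14, 3.14]. Speed limits (rad/s): [2.57, 2.57, 3.14, 3.14, 3.14, 3.14].

INTERFACE

Orientations are given as a unit quaternion [w, x, y, z].
In Python, from plant import monitor, grab_frame, camera_params, ticket, manip gives the robot as it stands.
- The arm moves only by the tool play_rows, never from a script. Its argument "commands" is a list of rows, each an object of numbers: "dx", "dy", "dz": the shift along the tool's x, y, z in cm; "rx", "ry", "rz": the turn, a rotation vector about the tool's x, y, z in rad; "claw": the closure, from 0 (fully open) to 1 (shut). In form: [{"dx": .., "dy": .., "dz": .., "rx": .., "ry": .., "rz": .., "claw": ..}, ...]. A call has 1 to 5 rows; each row is the pose to reach, as a shift and turn from the pose measured when the call began, along the tool's axes at that moment; what a row does not reach only later rows make up. A row lasts 1/10 s, in which the tool goes at most 50 mm and 8.59 degrees, less where a joint would pass 70% of its speed; a pose out of reach is approached as far as the arm can. A call with a gripper value outside its range is refused whole. The fingers move at their own pace and stop on an object; the grip force is fixed at half the most. Time passes only in rows, so rows that repeat a pose let the fingers close. It gives the time, the measured TCP pose, the force and the opening at its end, in the units of the state.
- monitor.state(): the state, without advancing time (a new reading comes with each control period).
- grab_frame(name): name is "scene" or "top" or "wrist"; returns the picture (420x560x3 uint8, blue, green, red); there is no depth.
- camera_params(name): a dict with "fx", "fy", "cx", "cy" (pixels), "rvec" (rotation vector, rad) and "tvec" (3), from world to camera coordinates, as OpenCV has them; the wrist camera has in their place "tool_from_camera" (4x4, takes a point from camera to tool coordinates, whose origin is the TCP and whose axes are the flange's). Camera axes: x right, y down, z forward; pixel columns grow to the right and rows downward; lengths in m; the calibration is good to about 2 mm. The wrist camera is an equidistant fisheye: a pixel r from the principal point sees the ray r / f radians off the axis. A picture is of the moment at which its call begins: read the wrist's pose just before it. camera_params takes no time and is no camera call.
- ticket.job_done(): hands the job in, once; it reports no verdict.
The state is a dict: "time": time; "joint_pos": joint angles; "joint_vel": joint speeds; "joint_efforts": joint torques, N m; "tool_pos": TCP position; "tool_rot": TCP orientation; "contact_force": force on the tool from outside, world axes, zero at the start; "ft_torque": the same for the moment, N m; "gripper_width": opening from 0.0 (shut) to 1.0 (fully open).
Only numpy, scipy, OpenCV 4.12 (cv2) and the standard library are available. Lean on these libraries where they do the work, as an engineer would, in place of code of your own. Each camera call takes 0.05 s, during which the arm holds its last target.

## Working session

There is one attempt and no reset: what is moved stays moved. The work goes in short steps, Python scripts to look and compute and a tool call to move; the robot and the scene stay as the last step left them, time stands still between calls to the robot, and variables do not carry over. Pictures are saved under pics/ and viewed, and the job is handed in when it is done.

Besides the shell and the picture viewer there is one more tool, called after "Call:" by a JSON object that holds its "fn" and its "kwargs". play_rows: Moves the arm, as the interface text tells. Its arguments: {"type":"object","properties":{"commands":{"type":"array"}},"required":["commands"]}

```bash
mkdir -p pics; ls; python3 - <<'E'
from plant import monitor, grab_frame, camera_params, ticket, manip
import cv2
for n in ["scene","top","wrist"]:
    cv2.imwrite(f"pics/{n}0.png",grab_frame(n)); print(n,camera_params(n))
s=monitor.state();print(s); print([a for a in dir(manip) if a[0]!='_'])
E
```

```text
pics
scene {'fx': 452.6223869007884, 'fy': 452.6223869007884, 'cx': 271.73602113495065, 'cy': 200.96366561957865, 'rvec': array([ 2.322356  ,  0.84024947, -0.3062215 ]), 'tvec': array([-0.32026771, -0.10178669,  1.91916435])}
top {'fx': 445.25225345384473, 'fy': 445.25225345384473, 'cx': 280.66345273053105, 'cy': 205.16373598617395, 'rvec': array([ 2.16541487, -2.17891035,  0.14630932]), 'tvec': array([-0.01199233,  0.40825579,  1.42571813])}
wrist {'fx': 325.19226210127806, 'fy': 325.19226210127806, 'cx': 274.48740083572307, 'cy': 209.16282105390627, 'tool_from_camera': array([[-1.36642103e-03, -9.49440832e-01, -3.13943051e-01,
         7.99490274e-02],
       [ 9.99999065e-01, -1.28244357e-03, -4.74020564e-04,
        -9.19523560e-04],
       [ 4.74402301e-05, -3.13943405e-01,  9.49441697e-01,
        -1.72178084e-01],
       [ 0.00000000e+00,  0.00000000e+00,  0.00000000e+00,
         1.00000000e+00]])}
{'time': 0.15, 'joint_pos': array([ 1.06599794e+00,  5.32027161e-02,  1.61400757e+00,  1.61564617e-05,
        1.47597988e+00, -1.18994424e-01]), 'joint_vel': array([-0.00052191, -0.00143681, -0.00386284,  0.00032743,  0.00170585,
       -0.00223446]), 'joint_efforts': array([ 9.67470478e-04, -3.94243884e+01, -3.70721376e+01, -1.01385122e-04,
        4.71852603e-03, -4.00466638e-05]), 'tool_pos': array([0.23491961, 0.5785889 , 0.20132971]), 'tool_rot': array([-2.52763088e-04,  1.91708549e-01,  9.81451575e-01, -7.57751670e-04]), 'contact_force': array([-0.4597633 , -0.10861109, -0.29894169]), 'ft_torque': array([ 0.05059373, -0.01392638, -0.06503544]), 'gripper_width': 0.9999110423873098}
['IKError', 'hold_point_z']
```

View pics/scene0.png

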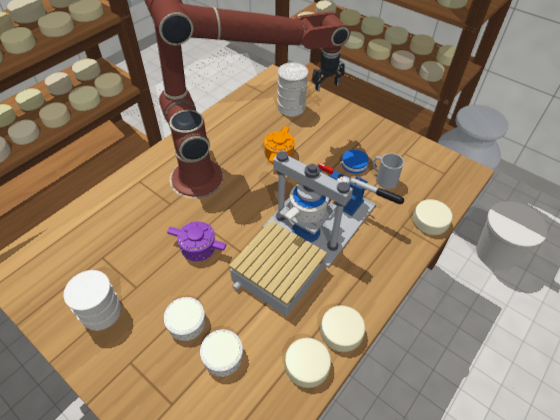

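View pics/top0.png

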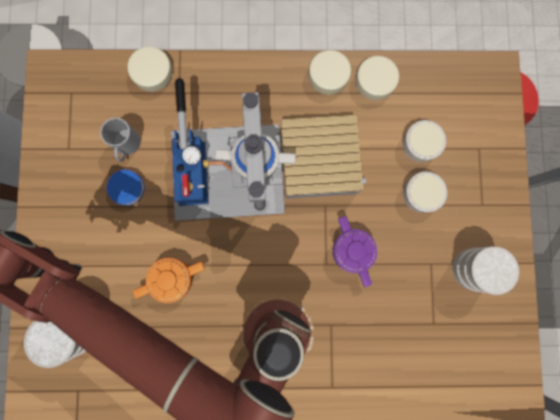

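View pics/wrist0.png

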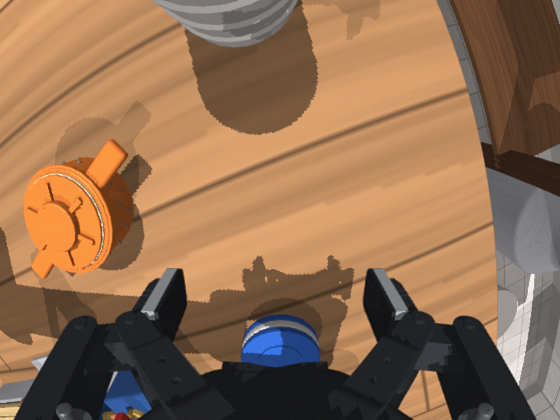

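```bash
python3 - <<'E'
import cv2
a=cv2.imread("pics/top0.png");cv2.imwrite("pics/topz.png",cv2.resize(a[80:230,160:370],None,fx=3.8,fy=3.8,interpolation=cv2.INTER_CUBIC))
a=cv2.imread("pics/scene0.png");cv2.imwrite("pics/scenez.png",cv2.resize(a[140:310,220:420],None,fx=3.5,fy=3.5,interpolation=cv2.INTER_CUBIC))
E
```

```text
(no output)
```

View pics/topz.png

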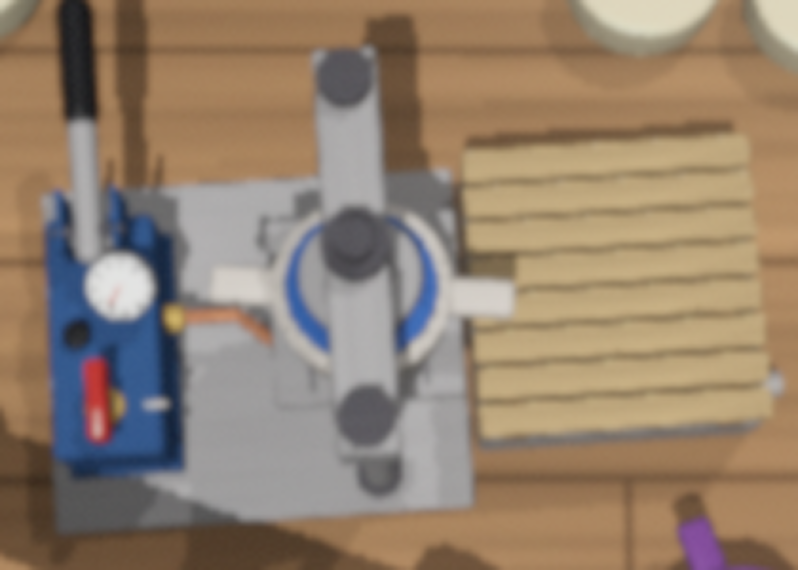

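View pics/scenez.png

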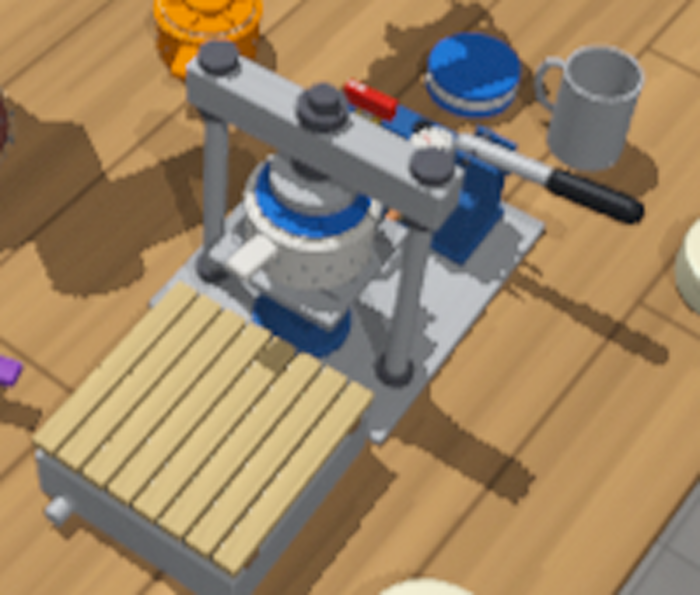

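```bash
cat > h.py <<'E'
from plant import monitor, grab_frame, camera_params, ticket, manip
import cv2, numpy as np
from scipy.spatial.transform import Rotation as R
def ray(n,uv):
    p=camera_params(n); M=cv2.Rodrigues(p['rvec'])[0]
    d=np.array([(uv[0]-p['cx'])/p['fx'],(uv[1]-p['cy'])/p['fy'],1.])
    return -M.T@p['tvec'], M.T@d
def onz(n,uv,z):
    o,d=ray(n,uv); return o+d*(z-o[2])/d[2]
def proj(n,X):
    p=camera_params(n); return cv2.projectPoints(np.array(X,float).reshape(-1,3),p['rvec'],p['tvec'],np.array([[p['fx'],0,p['cx']],[0,p['fy'],p['cy']],[0,0,1]]),None)[0].reshape(-1,2)
def two(uva,uvb,a='top',b='scene'):
    o1,d1=ray(a,uva);o2,d2=ray(b,uvb)
    A=np.stack([d1,-d2],1);t=np.linalg.lstsq(A,o2-o1,rcond=None)[0]
    return (o1+d1*t[0]+o2+d2*t[1])/2, np.linalg.norm(o1+d1*t[0]-o2-d2*t[1])
def wrist_ray(uv,st):
    p=camera_params('wrist');T=p['tool_from_camera'];x=uv[0]-p['cx'];y=uv[1]-p['cy'];r=np.hypot(x,y);th=r/p['fx']
    d=np.array([np.sin(th)*x/r,np.sin(th)*y/r,np.cos(th)])
    q=st['tool_rot'];Rm=R.from_quat([q[1],q[2],q[3],q[0]])
    return Rm.apply(T[:3,3])+st['tool_pos'],Rm.apply(T[:3,:3]@d)
def wonz(uv,st,z):
    o,d=wrist_ray(uv,st); return o+d*(z-o[2])/d[2]
def rel(st,X,Rw):
    "shift in cm and rotvec in tool axes to TCP pose X, rotation Rw (scipy)"
    q=st['tool_rot'];Rm=R.from_quat([q[1],q[2],q[3],q[0]])
    return Rm.inv().apply(np.array(X)-st['tool_pos'])*100,(Rm.inv()*Rw).as_rotvec()
E
python3 - <<'E'
from h import *
np.set_printoptions(precision=4,suppress=True)
a=cv2.imread("pics/top0.png");b=cv2.imread("pics/scene0.png")
def red(im,box):
    h=cv2.cvtColor(im,cv2.COLOR_BGR2HSV);m=((h[...,0]<6)|(h[...,0]>174))&(h[...,1]>170)&(h[...,2]>110)
    k=np.zeros_like(m);x0,y0,x1,y1=box;k[y0:y1,x0:x1]=1;m&=k
    ys,xs=np.nonzero(m);return xs,ys
for n,im,bx in(("top",a,(172,165,205,210)),("scene",b,(300,150,345,185))):
    xs,ys=red(im,bx);c=(xs.mean(),ys.mean());r=cv2.minAreaRect(np.stack([xs,ys],1).astype(np.float32));print(n,len(xs),c,r)
    print(onz(n,c,.153),onz(n,c,.14))
    if n=='top':ct=c
    else: print(two(ct,c))
f=lambda u,v:(160+u/3.8,80+v/3.8)
C=[onz('top',f(*p),.098) for p in((465,148),(748,133),(772,420),(482,440))]
print(np.array(C),np.mean(C,0))
# beam nuts at z .365
for p in((345,75),(355,235),(365,412)): print('rod',onz('top',f(*p),.365))
for p in((45,195),(472,508),(58,532)): print('base',onz('top',f(*p),.01))
for p in((515,280),(515,317),(214,267),(213,300)): print('lug',onz('top',f(*p),.212))
E
```

```text
top 55 (np.float64(185.63636363636363), np.float64(181.43636363636364)) ((185.6280517578125, 183.15243530273438), (16.123003005981445, 4.306830406188965), 83.6598129272461)
[0.4656 0.2697 0.153 ] [0.4678 0.2722 0.14  ]
scene 81 (np.float64(326.22222222222223), np.float64(168.60493827160494)) ((325.1379089355469, 168.15516662597656), (15.598407745361328, 6.127946376800537), 21.801410675048828)
[0.4703 0.2629 0.153 ] [0.4639 0.2739 0.14  ]
(array([0.4665, 0.2708, 0.1445]), np.float64(0.001471953381112281))
[[ 0.6735 -0.0204  0.098 ]
 [ 0.6862 -0.2567  0.098 ]
 [ 0.4441 -0.2699  0.098 ]
 [ 0.4287 -0.0323  0.098 ]] [ 0.5581 -0.1448  0.098 ]
rod [0.6398 0.0668 0.365 ]
rod [0.53   0.0601 0.365 ]
rod [0.4113 0.0536 0.365 ]
base [0.6592 0.346  0.01  ]
base [ 0.3815 -0.0262  0.01  ]
base [0.3628 0.3289 0.01  ]
lug [ 0.535  -0.0543  0.212 ]
lug [ 0.5066 -0.054   0.212 ]
lug [0.5456 0.1724 0.212 ]
lug [0.5203 0.1729 0.212 ]
```

```bash
cat >> h.py <<'E'
def down(yaw): # tool z down, tool x at yaw (deg)
    c,s=np.cos(np.radians(yaw)),np.sin(np.radians(yaw))
    return R.from_matrix(np.array([[c,s,0],[s,-c,0],[0,0,-1]]))
E
python3 - <<'E'
from h import *
np.set_printoptions(precision=4,suppress=True)
s=monitor.state(); print(rel(s,[.45,.271,.26],down(183.1)))
E
```

```text
(array([-31.5006, -20.4137,  -5.8412]), array([-0.0015, -0.0006, -0.4399]))
```

Candidates for the mould: white in press, top (254,157); orange (168,281); purple (355,250). I choose the white one, which the close crop confirms. The valve is the only red bar, top (185,182), on the blue pump.

Call:
{"fn": "play_rows", "kwargs": {"commands": [{"dx": -8, "dy": -5, "dz": -6, "rz": -0.11, "claw": 0}, {"dx": -16, "dy": -10, "dz": -6, "rz": -0.22, "claw": 0}, {"dx": -24, "dy": -15, "dz": -6, "rz": -0.33, "claw": 0}, {"dx": -31.5, "dy": -20.4, "dz": -5.8, "rz": -0.44, "claw": 0}, {"dx": -31.5, "dy": -20.4, "dz": -5.8, "rz": -0.44, "claw": 0}]}}

```text
invalid input
```

```bash
python3 - <<'E'
from h import *
s=monitor.state();print(s['time'],s['tool_pos'],s['tool_rot'])
a=grab_frame('wrist');np.save('s.npy',s,allow_pickle=True);cv2.imwrite('pics/w1.png',a)
E
```

```text
0.15 [0.23491961 0.5785889  0.20132971] [-2.52763088e-04  1.91708549e-01  9.81451575e-01 -7.57751670e-04]
```

View pics/w1.png

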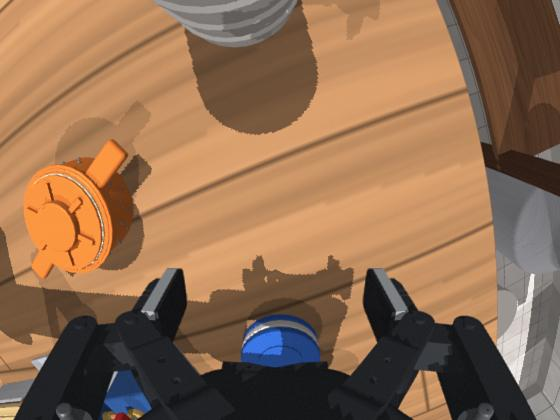

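Call:
{"fn": "play_rows", "kwargs": {"commands": [{"dx": -8, "dy": -5, "dz": -6, "rx": 0, "ry": 0, "rz": -0.11, "claw": 0}, {"dx": -16, "dy": -10, "dz": -6, "rx": 0, "ry": 0, "rz": -0.22, "claw": 0}, {"dx": -24, "dy": -15, "dz": -6, "rx": 0, "ry": 0, "rz": -0.33, "claw": 0}, {"dx": -31.5, "dy": -20.4, "dz": -5.8, "rx": 0, "ry": 0, "rz": -0.44, "claw": 0}, {"dx": -31.5, "dy": -20.4, "dz": -5.8, "rx": 0, "ry": 0, "rz": -0.44, "claw": 0}]}}

```text
time: 0.7
tool_pos: [0.3746, 0.3808, 0.2517]
tool_rot: [-0.0, -0.028, 1.0, -0.0]
contact_force: [0.6, -0.2, 0.8]
gripper_width: 1.002
```

```bash
python3 - <<'E'
from h import *
s=monitor.state();print(s['time'],s['tool_pos'],s['tool_rot'])
a=grab_frame('wrist');np.save('s.npy',s,allow_pickle=True);cv2.imwrite('pics/w1.png',a)
E
```

```text
0.7 [0.37464856 0.38082206 0.25174781] [-8.40428250e-05 -2.82715479e-02  9.99600180e-01 -4.40020910e-04]
```

View pics/w1.png

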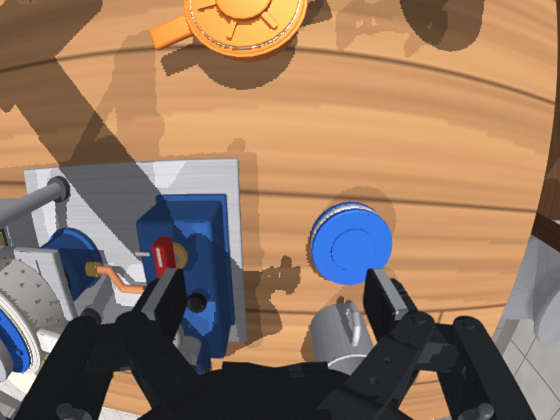

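```bash
python3 - <<'E'
from h import *
np.set_printoptions(precision=4,suppress=True)
s=monitor.state(); print(rel(s,[.455,.271,.23],down(183.1)))
E
```

```text
(array([ -7.0871, -10.8004,   2.3118]), array([-0.0054,  0.0032, -0.0058]))
```

Call:
{"fn": "play_rows", "kwargs": {"commands": [{"dx": -4, "dy": -5.4, "dz": 1.2, "rx": 0, "ry": 0, "rz": 0, "claw": 0}, {"dx": -7.1, "dy": -10.8, "dz": 2.3, "rx": 0, "ry": 0, "rz": 0, "claw": 0}, {"dx": -7.1, "dy": -10.8, "dz": 2.3, "rx": 0, "ry": 0, "rz": 0, "claw": 0}, {"dx": -7.1, "dy": -10.8, "dz": 2.3, "rx": 0, "ry": 0, "rz": 0, "claw": 0}]}}

```text
time: 1.15
tool_pos: [0.4565, 0.2674, 0.2286]
tool_rot: [0.001, -0.021, 1.0, -0.004]
contact_force: [-0.6, 0.2, 0.8]
gripper_width: 1.001
```

```bash
python3 - <<'E'
from h import *
s=monitor.state();print(s['time'],s['tool_pos'],s['tool_rot'])
a=grab_frame('wrist');np.save('s.npy',s,allow_pickle=True);cv2.imwrite('pics/w2.png',a)
h=cv2.cvtColor(a,cv2.COLOR_BGR2HSV);m=(((h[...,0]<6)|(h[...,0]>174))&(h[...,1]>150)&(h[...,2]>80)).astype(np.uint8)
n,l,st,c=cv2.connectedComponentsWithStats(m);print(st[1:][st[1:,4]>50])
E
```

```text
1.15 [0.45650597 0.2673868  0.22857807] [ 8.51704202e-04 -2.11839756e-02  9.99768385e-01 -3.70002282e-03]
[[ 272  166   21   78 1295]]
```

View pics/w2.png

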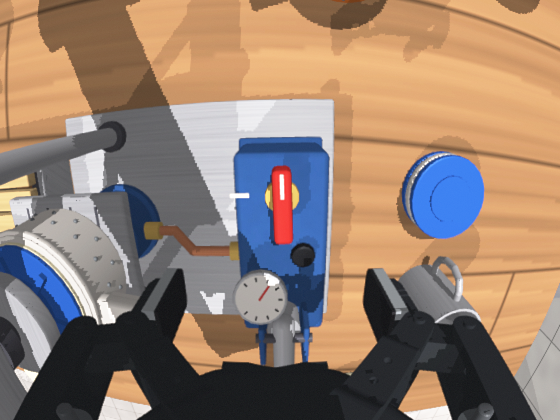

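```bash
python3 - <<'E'
from h import *
np.set_printoptions(precision=4,suppress=True)
s=np.load('s.npy',allow_pickle=True).item()
a=cv2.imread('pics/w2.png')
cv2.imwrite('pics/w2z.png',cv2.resize(a[150:330,220:340],None,fx=3.3,fy=3.3))
h=cv2.cvtColor(a,cv2.COLOR_BGR2HSV);m=(((h[...,0]<6)|(h[...,0]>174))&(h[...,1]>150)&(h[...,2]>80))
m[:, :260]=0;m[270:]=0
for r in (172,185,200,215,230,240):
    xs=np.nonzero(m[r])[0]; print(r,xs.min(),xs.max(),wonz((xs.min(),r),s,.153),wonz((xs.max()+1,r),s,.153))
print(wonz((281,168),s,.153),wonz((281,168),s,.127),wonz((284,244.5),s,.153))
print('gauge',wonz((262,272),s,.16))
E
```

```text
172 272 290 [0.4279 0.2625 0.153 ] [0.4273 0.2772 0.153 ]
185 272 290 [0.4383 0.2629 0.153 ] [0.4377 0.2778 0.153 ]
200 273 291 [0.4506 0.2641 0.153 ] [0.4499 0.2793 0.153 ]
215 273 291 [0.4632 0.2646 0.153 ] [0.4626 0.28   0.153 ]
230 274 291 [0.4763 0.266  0.153 ] [0.4756 0.2808 0.153 ]
240 275 291 [0.4852 0.2672 0.153 ] [0.4846 0.2813 0.153 ]
[0.4245 0.2693 0.153 ] [0.4296 0.2698 0.127 ] [0.489  0.2749 0.153 ]
gauge [0.5123 0.2574 0.16  ]
```

View pics/w2z.png

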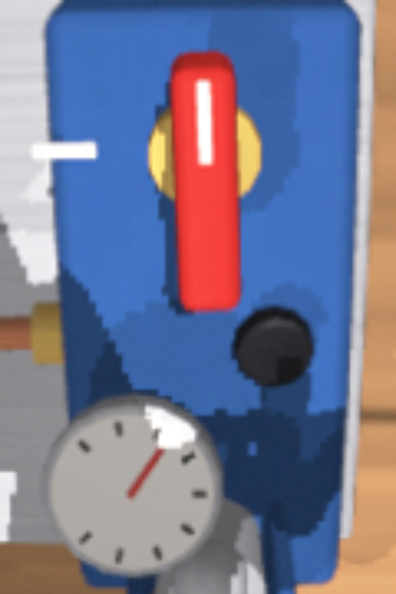

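```bash
python3 - <<'E'
from h import *
np.set_printoptions(precision=4,suppress=True)
s=np.load('s.npy',allow_pickle=True).item()
print('boss',wonz((264.8,197),s,.117),wonz((299.4,197),s,.117))
print('pump corners',[wonz(p,s,.107) for p in((235,152),(328,153),(324,325))])
print(monitor.state()['tool_pos'],monitor.state()['joint_vel'])
for n in('top','scene'):
    a=grab_frame(n);cv2.imwrite(f'pics/{n}1.png',a)
    print(n,proj(n,[[.457,.272,.153],[.4245,.27,.153],[.489,.2745,.153]]))
E
python3 - <<'E'
import cv2
b=cv2.imread("pics/scene1.png");a=cv2.imread("pics/top0.png")
cv2.imwrite('pics/c.png',cv2.hconcat([cv2.resize(b[130:230,290:390],(390,390)),cv2.resize(a[120:220,150:250],(390,390))]))
E
```

```text
boss [0.4589 0.2566 0.117 ] [0.4576 0.288  0.117 ]
pump corners [array([0.4201, 0.2276, 0.107 ]), array([0.4173, 0.3126, 0.107 ]), array([0.6105, 0.3282, 0.107 ])]
[0.4557 0.2693 0.2292] [ 0.0553 -0.0052 -0.0138  0.0167  0.0048  0.0075]
top [[184.7982 184.3109]
 [185.2891 195.1702]
 [184.1382 173.6779]]
scene [[324.7741 165.7068]
 [317.6514 162.1582]
 [331.9662 169.1735]]
```

View pics/c.png

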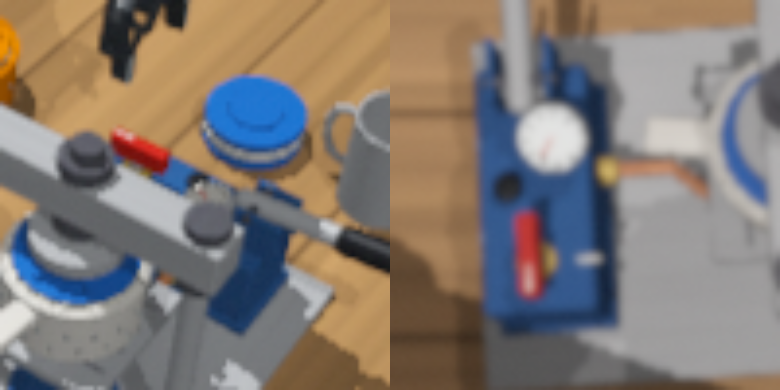

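```bash
python3 - <<'E'
from h import *
np.set_printoptions(precision=4,suppress=True)
s=np.load('s.npy',allow_pickle=True).item()
o1,d1=ray('top',(150+552/3.9-1+0,120+137/3.9));o2,d2=wrist_ray((261.5,298),s)
t=np.linalg.lstsq(np.stack([d1,-d2],1),o2-o1,rcond=None)[0];print(o1+d1*t[0],o2+d2*t[1])
s=monitor.state();print(s['tool_pos']);print(rel(s,[.458,.272,.123],down(183.6)))
E
```

```text
[ 0.5334 -0.0405  0.2006] [0.5222 0.2582 0.1848]
[0.4549 0.2713 0.2301]
(array([-0.2787,  0.1126, 10.7088]), array([-0.0051,  0.0029, -0.0148]))
```

```bash
python3 - <<'E'
from h import *
np.set_printoptions(precision=4,suppress=True)
s=np.load('s.npy',allow_pickle=True).item()
o1,d1=ray('top',(150+162/3.9,120+137/3.9));o2,d2=wrist_ray((261.5,298),s)
t=np.linalg.lstsq(np.stack([d1,-d2],1),o2-o1,rcond=None)[0];print(o1+d1*t[0],o2+d2*t[1])
E
```

```text
[0.5468 0.2547 0.1461] [0.5479 0.2572 0.1468]
```

Call:
{"fn": "play_rows", "kwargs": {"commands": [{"dx": -0.3, "dy": 0.1, "dz": 4, "rx": 0, "ry": 0, "rz": -0.015, "claw": 0}, {"dx": -0.3, "dy": 0.1, "dz": 8, "rx": 0, "ry": 0, "rz": -0.015, "claw": 0}, {"dx": -0.3, "dy": 0.1, "dz": 10.7, "rx": 0, "ry": 0, "rz": -0.015, "claw": 0}, {"dx": -0.3, "dy": 0.1, "dz": 10.7, "rx": 0, "ry": 0, "rz": -0.015, "claw": 0}, {"dx": -0.3, "dy": 0.1, "dz": 10.7, "rx": 0, "ry": 0, "rz": -0.015, "claw": 0}]}}

```text
time: 1.8
tool_pos: [0.4578, 0.273, 0.1238]
tool_rot: [0.002, -0.032, 0.999, -0.002]
contact_force: [-0.1, -0.0, -0.1]
gripper_width: 1.003
```

```bash
python3 - <<'E'
from h import *
np.set_printoptions(precision=4,suppress=True)
s=monitor.state();print(s['time'],s['tool_pos'],s['contact_force'],rel(s,[.458,.272,.123],down(183.6)))
a=grab_frame('wrist');cv2.imwrite('pics/w3.png',a)
E
```

```text
1.8 [0.4578 0.273  0.1238] [-0.0776 -0.0235 -0.113 ] (array([-0.0112, -0.1018,  0.0757]), array([-0.0049,  0.0029,  0.0021]))
```

View pics/w3.png

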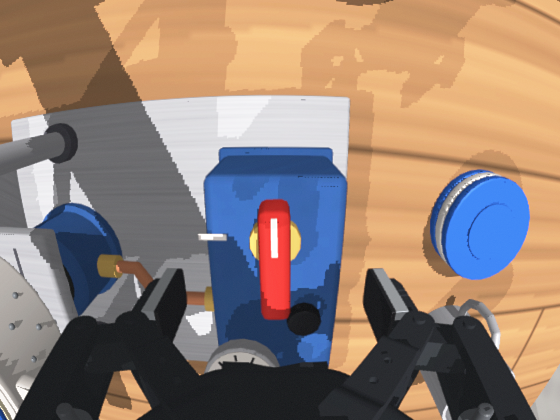

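Call:
{"fn": "play_rows", "kwargs": {"commands": [{"dx": 0, "dy": -0.1, "dz": 0, "rx": 0, "ry": 0, "rz": 0, "claw": 1}, {"dx": 0, "dy": -0.1, "dz": 0, "rx": 0, "ry": 0, "rz": 0, "claw": 1}, {"dx": 0, "dy": -0.1, "dz": 0, "rx": 0, "ry": 0, "rz": 0, "claw": 1}, {"dx": 0, "dy": -0.1, "dz": 0, "rx": 0, "ry": 0, "rz": 0, "claw": 1}, {"dx": 0, "dy": -0.1, "dz": 0, "rx": 0, "ry": 0, "rz": 0, "claw": 1}]}}

```text
time: 2.35
tool_pos: [0.4591, 0.2722, 0.1254]
tool_rot: [0.003, -0.032, 0.999, -0.002]
contact_force: [0.1, -0.2, -0.0]
gripper_width: 0.145
```

```bash
python3 - <<'E'
from h import *
np.set_printoptions(precision=4,suppress=True)
s=monitor.state();print(s['time'],s['tool_pos'],s['contact_force'],s['ft_torque'],s['gripper_width'],rel(s,[.458,.272,.123],down(183.6)))
E
```

```text
2.35 [0.4591 0.2722 0.1254] [ 0.1443 -0.2279 -0.0127] [ 0.043  -0.0485  0.0526] 0.14496785993352576 (array([ 0.1081, -0.0114,  0.237 ]), array([-0.0039,  0.0058,  0.0015]))
```

Call:
{"fn": "play_rows", "kwargs": {"commands": [{"dx": 0, "dy": 0, "dz": 0.1, "rx": 0, "ry": 0, "rz": 0, "claw": 1}, {"dx": 0, "dy": 0, "dz": 0.1, "rx": 0, "ry": 0, "rz": 0, "claw": 1}]}}

```text
time: 2.55
tool_pos: [0.459, 0.2721, 0.1242]
tool_rot: [0.003, -0.032, 0.999, -0.002]
contact_force: [0.2, 0.4, 0.0]
gripper_width: 0.002
```

```bash
python3 - <<'E'
from h import *
np.set_printoptions(precision=4,suppress=True)
s=monitor.state();print(s['time'],s['tool_pos'],s['contact_force'],s['ft_torque'],s['gripper_width'],rel(s,[.458,.272,.123],down(183.6)))
a=grab_frame('wrist');cv2.imwrite('pics/w4.png',a)
E
```

```text
2.55 [0.459  0.2721 0.1242] [0.2209 0.3738 0.0261] [-0.0381  0.0688  0.0269] 0.002111358545001539 (array([0.0975, 0.0009, 0.1146]), array([-0.004 ,  0.0054,  0.0014]))
```

View pics/w4.png

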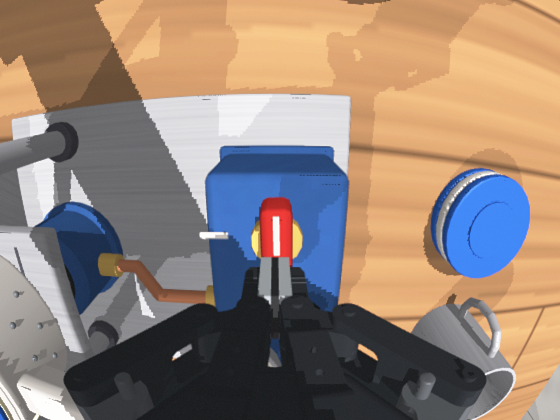

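```bash
python3 - <<'E'
from h import *
a=cv2.imread('pics/w4.png')
cv2.imwrite('pics/w4z.png',cv2.resize(a[190:370,210:350],None,fx=3.3,fy=3.3,interpolation=cv2.INTER_CUBIC))
a=grab_frame('scene');cv2.imwrite('pics/s4z.png',cv2.resize(a[90:240,260:420],None,fx=4,fy=4,interpolation=cv2.INTER_CUBIC))
E
```

```text
(no output)
```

View pics/w4z.png

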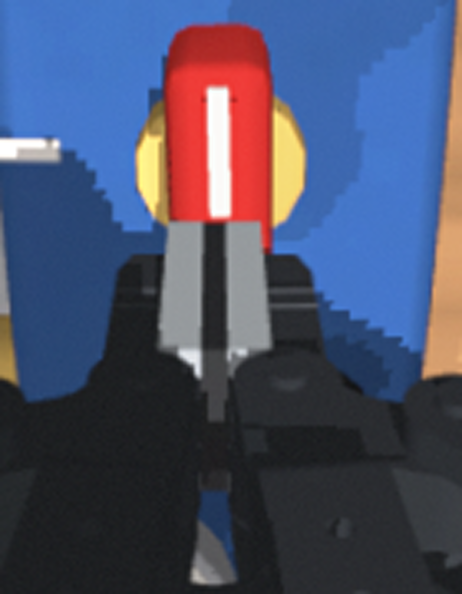

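View pics/s4z.png

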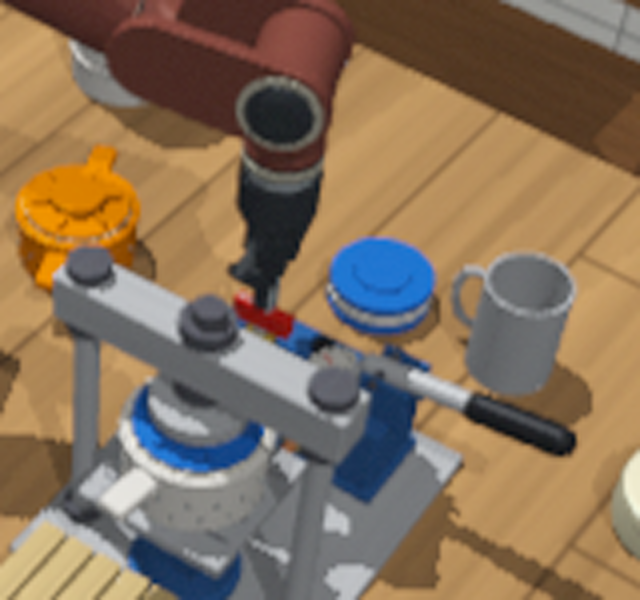

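Call:
{"fn": "play_rows", "kwargs": {"commands": [{"dx": 0.1, "dy": 0, "dz": 0, "rx": 0, "ry": 0, "rz": 0, "claw": 0}, {"dx": 0.1, "dy": 0, "dz": 0, "rx": 0, "ry": 0, "rz": 0, "claw": 0}, {"dx": 0.1, "dy": 0, "dz": 0, "rx": 0, "ry": 0, "rz": 0, "claw": 0}, {"dx": 0.1, "dy": 0, "dz": 0, "rx": 0, "ry": 0, "rz": 0, "claw": 0}, {"dx": 0.1, "dy": 0, "dz": 0, "rx": 0, "ry": 0, "rz": 0, "claw": 0}]}}

```text
time: 3.15
tool_pos: [0.458, 0.272, 0.1242]
tool_rot: [0.003, -0.032, 0.999, -0.002]
contact_force: [-0.3, 0.2, -0.2]
gripper_width: 0.845
```

Call:
{"fn": "play_rows", "kwargs": {"commands": [{"dx": 0, "dy": 0, "dz": 0.7, "rx": 0, "ry": 0, "rz": 0, "claw": 0}, {"dx": 0, "dy": 0, "dz": 1.4, "rx": 0, "ry": 0, "rz": 0, "claw": 0}, {"dx": 0, "dy": 0, "dz": 2.1, "rx": 0, "ry": 0, "rz": 0, "claw": 0}, {"dx": 0, "dy": 0, "dz": 2.6, "rx": 0, "ry": 0, "rz": 0, "claw": 0}, {"dx": 0, "dy": 0, "dz": 2.6, "rx": 0, "ry": 0, "rz": 0, "claw": 0}]}}

```text
time: 3.65
tool_pos: [0.4573, 0.2716, 0.0967]
tool_rot: [0.002, -0.032, 0.999, -0.002]
contact_force: [-0.5, -1.2, 0.0]
gripper_width: 1.004
```

```bash
python3 - <<'E'
from h import *
np.set_printoptions(precision=4,suppress=True)
s=monitor.state();print(s['time'],s['tool_pos'],s['contact_force'],s['ft_torque'],s['gripper_width'],rel(s,[.458,.272,.123],down(183.6)))
a=grab_frame('wrist');cv2.imwrite('pics/w5.png',a)
a=grab_frame('scene');cv2.imwrite('pics/s5z.png',cv2.resize(a[90:240,260:420],None,fx=4,fy=4,interpolation=cv2.INTER_CUBIC))
E
```

```text
3.65 [0.4573 0.2716 0.0967] [-0.5484 -1.1605  0.011 ] [-0.0258 -0.0427  0.043 ] 1.003991228395753 (array([-0.0824,  0.0239, -2.6281]), array([-0.0048,  0.0031,  0.0015]))
```

View pics/w5.png

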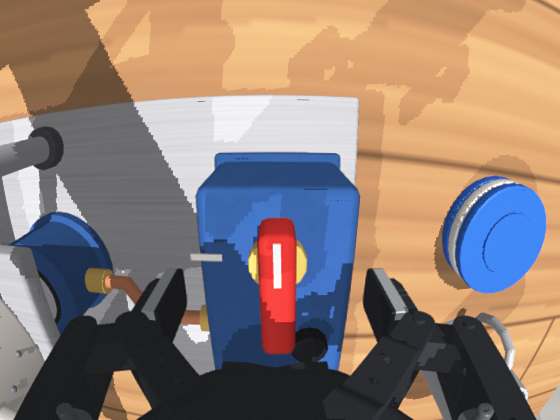

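View pics/s5z.png

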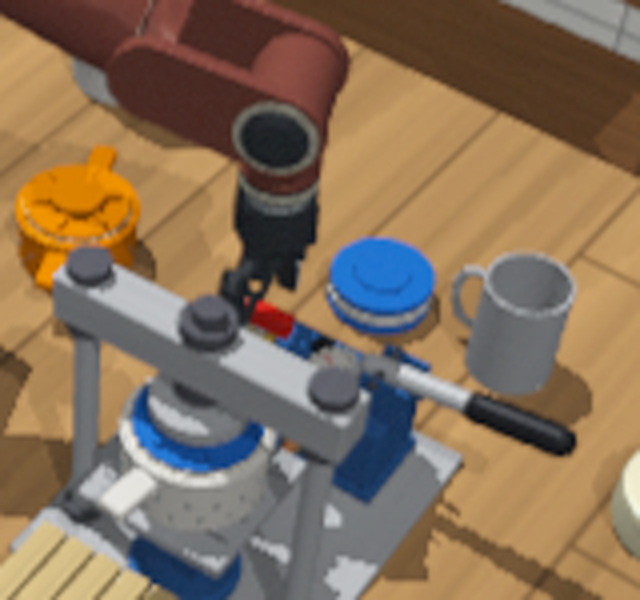

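Call:
{"fn": "play_rows", "kwargs": {"commands": [{"dx": -0.05, "dy": 0, "dz": 0.4, "rx": 0, "ry": 0, "rz": 0, "claw": 0}, {"dx": -0.05, "dy": 0, "dz": 0.7, "rx": 0, "ry": 0, "rz": 0, "claw": 0.6}, {"dx": -0.05, "dy": 0, "dz": 0.7, "rx": 0, "ry": 0, "rz": 0, "claw": 0.6}, {"dx": -0.05, "dy": 0, "dz": 0.7, "rx": 0, "ry": 0, "rz": 0, "claw": 0.6}, {"dx": -0.05, "dy": 0, "dz": 0.7, "rx": 0, "ry": 0, "rz": 0, "claw": 0.6}]}}

```text
time: 4.25
tool_pos: [0.4587, 0.2719, 0.0911]
tool_rot: [0.003, -0.032, 0.999, -0.002]
contact_force: [-0.2, 0.5, -0.6]
gripper_width: 0.4
```

```bash
python3 - <<'E'
from h import *
np.set_printoptions(precision=4,suppress=True)
s=monitor.state();print(s['time'],s['tool_pos'],s['contact_force'],s['ft_torque'],s['gripper_width'])
a=grab_frame('wrist');cv2.imwrite('pics/w6.png',a)
E
```

```text
4.25 [0.4587 0.2719 0.0911] [-0.2323  0.5275 -0.607 ] [ 0.0542 -0.0295  0.012 ] 0.3999451706081224
```

View pics/w6.png

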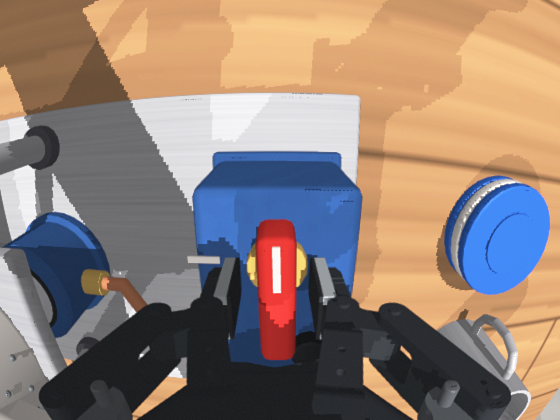

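Call:
{"fn": "play_rows", "kwargs": {"commands": [{"dx": 0, "dy": 0, "dz": 0.1, "rx": 0, "ry": 0, "rz": 0, "claw": 1}, {"dx": 0, "dy": 0, "dz": 0.1, "rx": 0, "ry": 0, "rz": 0, "claw": 1}, {"dx": 0, "dy": 0, "dz": 0.1, "rx": 0, "ry": 0, "rz": 0, "claw": 1}, {"dx": 0, "dy": 0, "dz": 0.1, "rx": 0, "ry": 0, "rz": 0, "claw": 1}]}}

```text
time: 4.7
tool_pos: [0.4589, 0.273, 0.0905]
tool_rot: [0.003, -0.032, 0.999, -0.001]
contact_force: [-0.2, 5.7, 0.4]
gripper_width: 0.18
```

```bash
python3 - <<'E'
from h import *
np.set_printoptions(precision=4,suppress=True)
s=monitor.state();print(s['time'],s['tool_pos'],s['contact_force'],s['ft_torque'],s['gripper_width'])
print(R.from_quat(s['tool_rot'][[1,2,3,0]]).as_matrix())
E
```

```text
4.7 [0.4589 0.273  0.0905] [-0.2357  5.6655  0.3694] [0.8489 0.0532 0.2891] 0.18036580966092536
[[-0.9979 -0.0649  0.0064]
 [-0.0649  0.9979 -0.0015]
 [-0.0062 -0.0019 -1.    ]]
```

Call:
{"fn": "play_rows", "kwargs": {"commands": [{"dx": 0, "dy": 0, "dz": 0, "rx": 0, "ry": 0, "rz": -0.15, "claw": 1}, {"dx": 0, "dy": 0, "dz": 0, "rx": 0, "ry": 0, "rz": -0.3, "claw": 1}, {"dx": 0, "dy": 0, "dz": 0, "rx": 0, "ry": 0, "rz": -0.45, "claw": 1}, {"dx": 0, "dy": 0, "dz": 0, "rx": 0, "ry": 0, "rz": -0.6, "claw": 1}, {"dx": 0, "dy": 0, "dz": 0, "rx": 0, "ry": 0, "rz": -0.7, "claw": 1}]}}

```text
time: 5.2
tool_pos: [0.4588, 0.2735, 0.0905]
tool_rot: [0.003, -0.375, 0.927, -0.001]
contact_force: [-0.2, 3.7, -0.3]
gripper_width: 0.179
```

```bash
cat > st.py <<'E'
from h import *
import sys
np.set_printoptions(precision=4,suppress=True)
s=monitor.state();M=R.from_quat(s['tool_rot'][[1,2,3,0]]).as_matrix();y=np.degrees(np.arctan2(M[1,0],M[0,0]))%360
print(s['time'],s['tool_pos'],s['contact_force'],s['ft_torque'],s['gripper_width'],'yaw',y,'q',s['joint_pos'])
E
python3 st.py; python3 - <<'E'
from h import *
cv2.imwrite('pics/w7.png',grab_frame('wrist'))
E
```

```text
5.2 [0.4588 0.2735 0.0905] [-0.2225  3.6829 -0.2769] [ 0.7954  0.0043 -0.2043] 0.17929801241888918 yaw 224.0297734863597 q [ 0.3997 -0.0718  1.9294 -0.0026  1.2783 -1.9388]
```

View pics/w7.png

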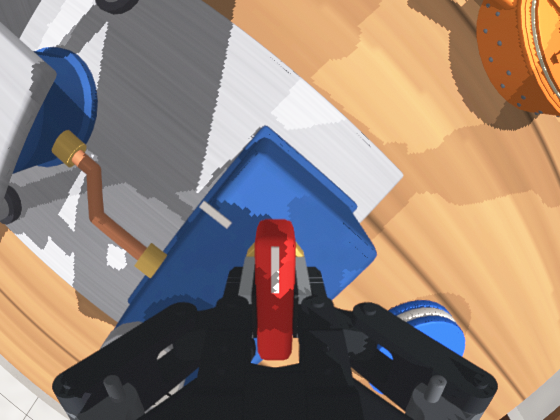

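Call:
{"fn": "play_rows", "kwargs": {"commands": [{"dx": 0, "dy": 0, "dz": 0, "rx": 0, "ry": 0, "rz": -0.04, "claw": 1}, {"dx": 0, "dy": 0, "dz": 0, "rx": 0, "ry": 0, "rz": -0.04, "claw": 1}, {"dx": 0, "dy": 0, "dz": 0, "rx": 0, "ry": 0, "rz": -0.04, "claw": 1}, {"dx": 0, "dy": 0, "dz": 0, "rx": 0, "ry": 0, "rz": -0.04, "claw": 1}, {"dx": 0, "dy": 0, "dz": 0, "rx": 0, "ry": 0, "rz": -0.04, "claw": 1}]}}

```text
time: 5.75
tool_pos: [0.4588, 0.2736, 0.0905]
tool_rot: [0.003, -0.394, 0.919, -0.001]
contact_force: [-0.5, 2.4, -0.1]
gripper_width: 0.179
```

```bash
python3 st.py; cat > sc.py <<'E'
from h import *
import sys
a=grab_frame('scene');cv2.imwrite(f'pics/{sys.argv[1]}.png',cv2.resize(a[120:320,220:420],None,fx=3,fy=3,interpolation=cv2.INTER_CUBIC))
E
python3 sc.py sa
```

```text
5.75 [0.4588 0.2736 0.0905] [-0.5481  2.4366 -0.0544] [0.5927 0.0563 0.1441] 0.17932537431191092 yaw 226.45726864998238 q [ 0.3999 -0.0718  1.9294 -0.0027  1.2782 -1.981 ]
```

View pics/sa.png

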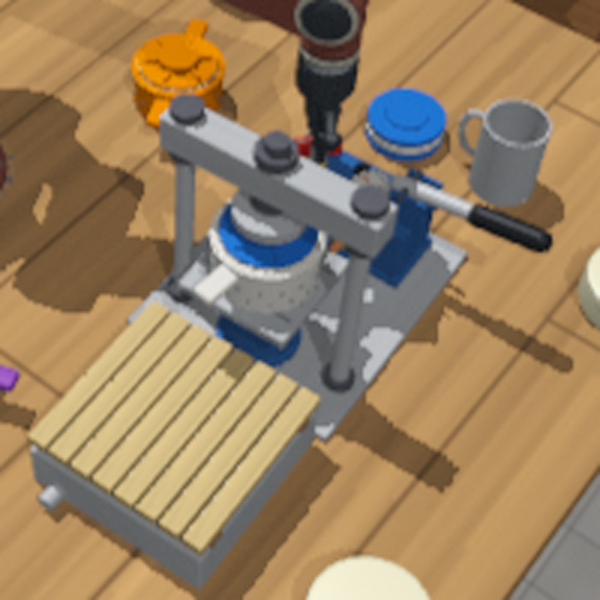

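Call:
{"fn": "play_rows", "kwargs": {"commands": [{"dx": 0, "dy": 0, "dz": 0, "rx": 0, "ry": 0, "rz": 0, "claw": 1}, {"dx": 0, "dy": 0, "dz": 0, "rx": 0, "ry": 0, "rz": 0, "claw": 1}, {"dx": 0, "dy": 0, "dz": 0, "rx": 0, "ry": 0, "rz": 0, "claw": 1}, {"dx": 0, "dy": 0, "dz": 0, "rx": 0, "ry": 0, "rz": 0, "claw": 1}, {"dx": 0, "dy": 0, "dz": 0, "rx": 0, "ry": 0, "rz": 0, "claw": 1}]}}

```text
time: 6.3
tool_pos: [0.4588, 0.2736, 0.0905]
tool_rot: [0.003, -0.394, 0.919, -0.001]
contact_force: [0.1, 2.5, -0.1]
gripper_width: 0.18
```

Call:
{"fn": "play_rows", "kwargs": {"commands": [{"dx": 0, "dy": 0, "dz": 0, "rx": 0, "ry": 0, "rz": 0, "claw": 1}, {"dx": 0, "dy": 0, "dz": 0, "rx": 0, "ry": 0, "rz": 0, "claw": 1}, {"dx": 0, "dy": 0, "dz": 0, "rx": 0, "ry": 0, "rz": 0, "claw": 1}, {"dx": 0, "dy": 0, "dz": 0, "rx": 0, "ry": 0, "rz": 0, "claw": 1}, {"dx": 0, "dy": 0, "dz": 0, "rx": 0, "ry": 0, "rz": 0, "claw": 1}]}}

```text
time: 6.8
tool_pos: [0.4588, 0.2736, 0.0905]
tool_rot: [0.003, -0.394, 0.919, -0.001]
contact_force: [0.2, 2.0, -0.1]
gripper_width: 0.177
```

```bash
python3 st.py; python3 sc.py sb
```

```text
6.8 [0.4588 0.2736 0.0905] [ 0.1818  1.9882 -0.1018] [0.5272 0.1268 0.207 ] 0.1774614655480092 yaw 226.45967788723271 q [ 0.3998 -0.0718  1.9294 -0.0027  1.2783 -1.9811]
```

View pics/sb.png

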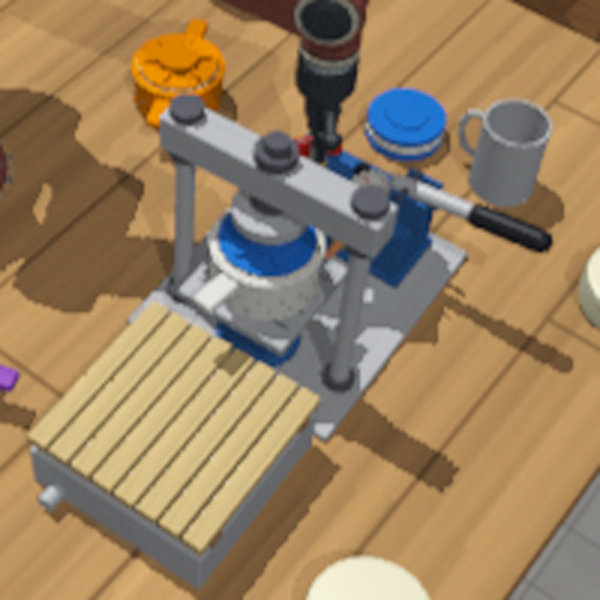

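Call:
{"fn": "play_rows", "kwargs": {"commands": [{"dx": 0, "dy": 0, "dz": 0, "rx": 0, "ry": 0, "rz": 0, "claw": 1}, {"dx": 0, "dy": 0, "dz": 0, "rx": 0, "ry": 0, "rz": 0, "claw": 1}, {"dx": 0, "dy": 0, "dz": 0, "rx": 0, "ry": 0, "rz": 0, "claw": 1}, {"dx": 0, "dy": 0, "dz": 0, "rx": 0, "ry": 0, "rz": 0, "claw": 1}, {"dx": 0, "dy": 0, "dz": 0, "rx": 0, "ry": 0, "rz": 0, "claw": 1}]}}

```text
time: 7.35
tool_pos: [0.4588, 0.2736, 0.0905]
tool_rot: [0.003, -0.394, 0.919, -0.001]
contact_force: [-1.1, 2.5, -0.5]
gripper_width: 0.176
```

Call:
{"fn": "play_rows", "kwargs": {"commands": [{"dx": 0, "dy": 0, "dz": 0, "rx": 0, "ry": 0, "rz": 0, "claw": 0.5}, {"dx": 0, "dy": 0, "dz": 0, "rx": 0, "ry": 0, "rz": 0, "claw": 0.5}, {"dx": 0, "dy": 0, "dz": 0, "rx": 0, "ry": 0, "rz": 0, "claw": 0.5}, {"dx": 0, "dy": 0, "dz": 0, "rx": 0, "ry": 0, "rz": 0, "claw": 0.5}, {"dx": 0, "dy": 0, "dz": 0, "rx": 0, "ry": 0, "rz": 0, "claw": 0.5}]}}

```text
time: 7.85
tool_pos: [0.4588, 0.2734, 0.0905]
tool_rot: [0.003, -0.394, 0.919, -0.001]
contact_force: [-0.1, 1.0, 0.2]
gripper_width: 0.497
```

```bash
python3 st.py; python3 sc.py sc; python3 - <<'E'
from h import *
s=monitor.state();print(rel(s,[.45,.27,.45],down(224)))
E
```

```text
7.85 [0.4588 0.2734 0.0905] [-0.1461  0.9723  0.2223] [-0.0093  0.0322 -0.0461] 0.49726086551158566 yaw 226.45282855182055 q [ 0.3997 -0.0718  1.9294 -0.003   1.2783 -1.981 ]
(array([  0.71057885,   0.22706364, -35.95153716]), array([-0.00475786,  0.00429205,  0.04277958]))
```

View pics/sc.png

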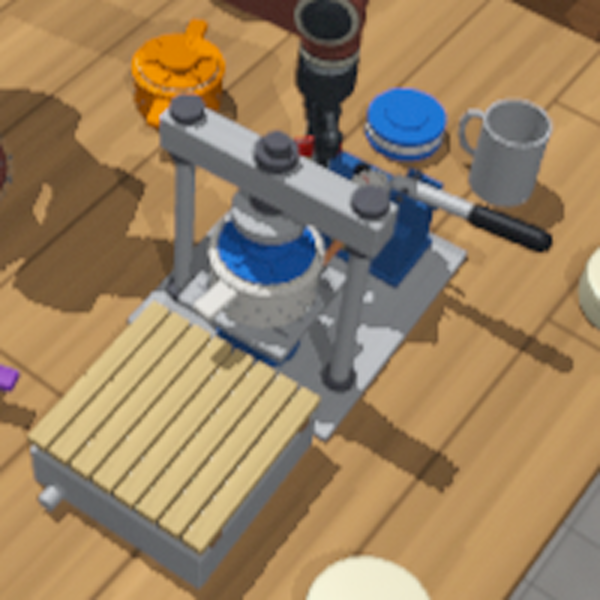

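```bash
python3 - <<'E'
from h import *
p=camera_params('wrist');T=np.linalg.inv(p['tool_from_camera'])
def wp(X):
    c=T[:3,:3]@np.array(X)+T[:3,3];th=np.arctan2(np.hypot(c[0],c[1]),c[2]);f=p['fx']*th/np.hypot(c[0],c[1]);return round(c[0]*f+p['cx']),round(c[1]*f+p['cy'])
for z in(-.073,-.09,-.108):
    print(z,[wp([x,y,z]) for x in(.038,.042) for y in(0,-.043)])
E
```

```text
-0.073 [(277, 239), (154, 238), (278, 228), (152, 227)]
-0.09 [(278, 263), (136, 260), (278, 250), (134, 248)]
-0.108 [(279, 298), (111, 291), (279, 284), (107, 277)]
```

Call:
{"fn": "play_rows", "kwargs": {"commands": [{"dx": 0, "dy": 0, "dz": -4, "rx": 0, "ry": 0, "rz": 0, "claw": 0.3}, {"dx": 0, "dy": 0, "dz": -9, "rx": 0, "ry": 0, "rz": 0, "claw": 0.3}, {"dx": 0, "dy": 0, "dz": -14, "rx": 0, "ry": 0, "rz": 0.14, "claw": 0.3}, {"dx": 0, "dy": 0, "dz": -19, "rx": 0, "ry": 0, "rz": 0.28, "claw": 0.3}, {"dx": 0, "dy": 0, "dz": -24, "rx": 0, "ry": 0, "rz": 0.42, "claw": 0.3}]}}

```text
time: 8.4
tool_pos: [0.457, 0.2734, 0.3327]
tool_rot: [0.003, -0.191, 0.982, -0.001]
contact_force: [0.3, 0.1, 0.1]
gripper_width: 0.701
```

Call:
{"fn": "play_rows", "kwargs": {"commands": [{"dx": 0, "dy": 0, "dz": -4, "rx": 0, "ry": 0, "rz": 0.14, "claw": 0.3}, {"dx": 0, "dy": 0, "dz": -8, "rx": 0, "ry": 0, "rz": 0.28, "claw": 0.3}, {"dx": 0, "dy": 0, "dz": -11, "rx": 0, "ry": 0, "rz": 0.42, "claw": 0.3}, {"dx": 0, "dy": 0, "dz": -11, "rx": 0, "ry": 0, "rz": 0.56, "claw": 0.3}, {"dx": 0, "dy": 0, "dz": -11, "rx": 0, "ry": 0, "rz": 0.7, "claw": 0.3}]}}

```text
time: 8.9
tool_pos: [0.4566, 0.2735, 0.4447]
tool_rot: [0.005, 0.16, 0.987, 0.001]
contact_force: [0.3, 0.1, -0.8]
gripper_width: 0.703
```

Call:
{"fn": "play_rows", "kwargs": {"commands": [{"dx": 0, "dy": 0, "dz": 0, "rx": 0, "ry": 0, "rz": 0.15, "claw": 0.3}, {"dx": 0, "dy": 0, "dz": 0, "rx": 0, "ry": 0, "rz": 0.3, "claw": 0.3}, {"dx": 0, "dy": 0, "dz": 0, "rx": 0, "ry": 0, "rz": 0.45, "claw": 0.3}, {"dx": 0, "dy": 0, "dz": 0, "rx": 0, "ry": 0, "rz": 0.6, "claw": 0.3}, {"dx": 0, "dy": 0, "dz": 0, "rx": 0, "ry": 0, "rz": 0.75, "claw": 0.3}]}}

```text
time: 9.4
tool_pos: [0.4565, 0.2734, 0.4446]
tool_rot: [0.004, 0.51, 0.86, 0.003]
contact_force: [0.5, 0.7, -0.6]
gripper_width: 0.699
```

```bash
python3 st.py; python3 sc.py sd; python3 - <<'E'
from h import *
a=grab_frame('top');cv2.imwrite('pics/topd.png',a)
cv2.imwrite("pics/topdz.png",cv2.resize(a[80:230,160:370],None,fx=3.8,fy=3.8,interpolation=cv2.INTER_CUBIC))
E
```

```text
9.4 [0.4565 0.2734 0.4446] [ 0.4574  0.6757 -0.5743] [ 0.0213  0.0444 -0.0078] 0.6987336387283885 yaw 118.61797829113415 q [ 0.4017 -0.2017  1.4585 -0.0034  1.8755 -0.0989]
```

View pics/sd.png

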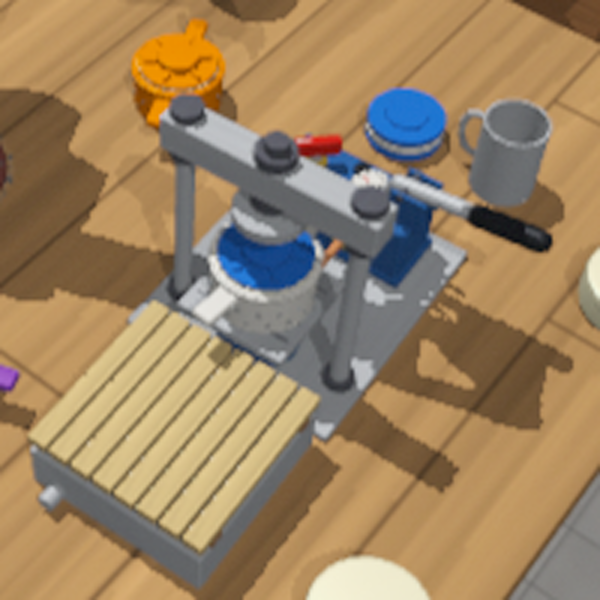

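View pics/topdz.png

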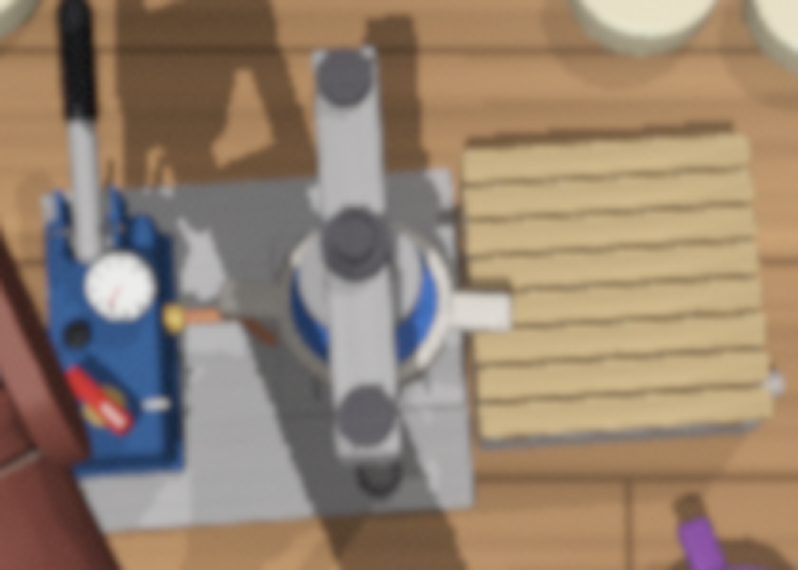

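```bash
python3 - <<'E'
from h import *
np.set_printoptions(precision=4,suppress=True)
s=monitor.state();print(rel(s,[.535,-.09,.44],down(118.6)))
f=lambda u,v:(160+u/3.8,80+v/3.8)
for p in((512,292),(510,330),(452,295),(452,324)):
  print(onz('top',f(*p),.162))
E
```

```text
(array([-35.5905, -10.7561,   0.513 ]), array([0.009 , 0.0041, 0.0068]))
[ 0.537  -0.0547  0.162 ]
[ 0.5068 -0.0528  0.162 ]
[ 0.5348 -0.0076  0.162 ]
[ 0.5117 -0.0074  0.162 ]
```

Call:
{"fn": "play_rows", "kwargs": {"commands": [{"dx": -4.5, "dy": -1.4, "dz": 0, "rx": 0, "ry": 0, "rz": 0.145, "claw": 0.3}, {"dx": -9, "dy": -2.8, "dz": 0, "rx": 0, "ry": 0, "rz": 0.29, "claw": 0.3}, {"dx": -13.5, "dy": -4.2, "dz": 0, "rx": 0, "ry": 0, "rz": 0.435, "claw": 0.3}, {"dx": -18, "dy": -5.6, "dz": 0, "rx": 0, "ry": 0, "rz": 0.58, "claw": 0.3}, {"dx": -22, "dy": -7, "dz": 0, "rx": 0, "ry": 0, "rz": 0.725, "claw": 0.3}]}}

```text
time: 10.0
tool_pos: [0.502, 0.045, 0.4449]
tool_rot: [0.003, 0.781, 0.625, 0.004]
contact_force: [1.5, -0.1, -0.4]
gripper_width: 0.696
```

```bash
python3 st.py;  python3 - <<'E'
from h import *
np.set_printoptions(precision=4,suppress=True)
s=monitor.state();print(rel(s,[.535,-.09,.43],down(0)))
E
```

```text
10.0 [0.502  0.045  0.4449] [ 1.5118 -0.0945 -0.3689] [0.0292 0.0161 0.0043] 0.6958955659490184 yaw 77.29435833220094 q [-0.059  -0.2685  1.514   0.0011  1.8861  0.1632]
(array([-12.4497,   6.1754,   1.5176]), array([ 0.0064, -0.0088,  1.349 ]))
```

Call:
{"fn": "play_rows", "kwargs": {"commands": [{"dx": -4.2, "dy": 2, "dz": 0, "rx": 0, "ry": 0, "rz": 0.145, "claw": 0.3}, {"dx": -8.4, "dy": 4, "dz": 0, "rx": 0, "ry": 0, "rz": 0.29, "claw": 0.3}, {"dx": -12.4, "dy": 6.2, "dz": 0, "rx": 0, "ry": 0, "rz": 0.435, "claw": 0.3}, {"dx": -12.4, "dy": 6.2, "dz": 0, "rx": 0, "ry": 0, "rz": 0.58, "claw": 0.3}, {"dx": -12.4, "dy": 6.2, "dz": 0, "rx": 0, "ry": 0, "rz": 0.725, "claw": 0.3}]}}

```text
time: 10.5
tool_pos: [0.5353, -0.0913, 0.4445]
tool_rot: [0.001, 0.953, 0.304, 0.004]
contact_force: [-0.6, 0.3, 0.5]
gripper_width: 0.703
```

Call:
{"fn": "play_rows", "kwargs": {"commands": [{"dx": 0, "dy": 0, "dz": 2, "rx": 0, "ry": 0, "rz": 0.145, "claw": 0.3}, {"dx": 0, "dy": 0, "dz": 4, "rx": 0, "ry": 0, "rz": 0.29, "claw": 0.3}, {"dx": 0, "dy": 0, "dz": 6, "rx": 0, "ry": 0, "rz": 0.435, "claw": 0.3}, {"dx": 0, "dy": 0, "dz": 8, "rx": 0, "ry": 0, "rz": 0.58, "claw": 0.3}, {"dx": 0, "dy": 0, "dz": 10, "rx": 0, "ry": 0, "rz": 0.725, "claw": 0.3}]}}

```text
time: 11.0
tool_pos: [0.5361, -0.0913, 0.3436]
tool_rot: [-0.001, 0.999, -0.054, 0.004]
contact_force: [-0.4, 0.1, -0.1]
gripper_width: 0.696
```

Call:
{"fn": "play_rows", "kwargs": {"commands": [{"dx": 0, "dy": 0, "dz": 1, "rx": 0, "ry": 0, "rz": 0.145, "claw": 0.3}, {"dx": 0, "dy": 0, "dz": 3, "rx": 0, "ry": 0, "rz": 0.29, "claw": 0.3}, {"dx": 0, "dy": 0, "dz": 5, "rx": 0, "ry": 0, "rz": 0.435, "claw": 0.3}, {"dx": 0, "dy": 0, "dz": 5, "rx": 0, "ry": 0, "rz": 0.58, "claw": 0.3}, {"dx": 0, "dy": 0, "dz": 5, "rx": 0, "ry": 0, "rz": 0.725, "claw": 0.3}]}}

```text
time: 11.5
tool_pos: [0.536, -0.0911, 0.2924]
tool_rot: [-0.002, 0.914, -0.406, 0.003]
contact_force: [0.7, 1.0, 0.6]
gripper_width: 0.7
```

```bash
python3 st.py;  python3 - <<'E'
from h import *
np.set_printoptions(precision=4,suppress=True)
s=monitor.state();print(rel(s,[.525,-.09,.26],down(-87)))
E
```

```text
11.5 [ 0.536  -0.0911  0.2924] [0.7145 1.0446 0.5549] [-0.0229 -0.0272 -0.0125] 0.6997383157108136 yaw 312.1048466483312 q [-0.3071 -0.1844  1.6909  0.0033  1.6291  2.0998]
(array([-0.8271,  0.7623,  3.2284]), array([-0.0068, -0.0014,  0.6825]))
```

Call:
{"fn": "play_rows", "kwargs": {"commands": [{"dx": -0.2, "dy": 0.2, "dz": 1, "rx": 0, "ry": 0, "rz": 0.14, "claw": 0.3}, {"dx": -0.4, "dy": 0.4, "dz": 2, "rx": 0, "ry": 0, "rz": 0.28, "claw": 0.3}, {"dx": -0.8, "dy": 0.8, "dz": 3.2, "rx": 0, "ry": 0, "rz": 0.42, "claw": 0.3}, {"dx": -0.8, "dy": 0.8, "dz": 3.2, "rx": 0, "ry": 0, "rz": 0.56, "claw": 0.3}, {"dx": -0.8, "dy": 0.8, "dz": 3.2, "rx": 0, "ry": 0, "rz": 0.68, "claw": 0.3}]}}

```text
time: 12.0
tool_pos: [0.5244, -0.0903, 0.2595]
tool_rot: [-0.002, 0.726, -0.688, 0.001]
contact_force: [-0.0, -0.7, -0.5]
gripper_width: 0.7
```

```bash
python3 st.py;  python3 - <<'E'
from h import *
s=monitor.state();np.save('s.npy',s,allow_pickle=True)
cv2.imwrite('pics/w8.png',grab_frame('wrist'))
E
```

```text
12.0 [ 0.5244 -0.0903  0.2595] [-0.0089 -0.7456 -0.5062] [ 0.0178 -0.0105  0.0172] 0.7002690601897504 yaw 273.05259241699895 q [-0.3124 -0.2025  1.7601  0.0032  1.5793  2.776 ]
```

View pics/w8.png

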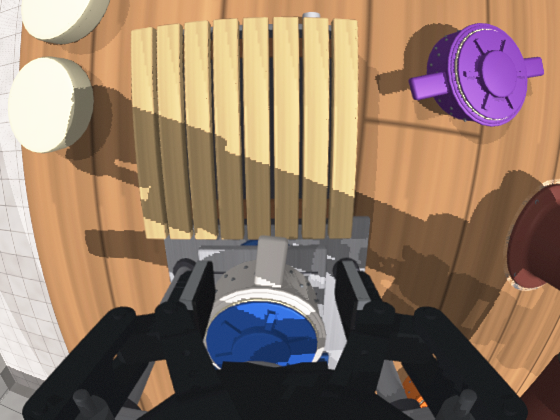

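```bash
python3 - <<'E'
from h import *
np.set_printoptions(precision=4,suppress=True)
s=np.load('s.npy',allow_pickle=True).item()
a=cv2.imread('pics/w8.png')
cv2.imwrite('pics/w8z.png',cv2.resize(a[200:400,170:380],None,fx=3,fy=3,interpolation=cv2.INTER_CUBIC))
for p in((259,239),(287,239),(256,285),(284,288)): print(p,wonz(p,s,.162))
print('platen/board edge',wonz((150,238),s,.098),wonz((355,236),s,.098),wonz((165,238),s,.1))
E
```

```text
(259, 239) [ 0.5374 -0.0537  0.162 ]
(287, 239) [ 0.5122 -0.055   0.162 ]
(256, 285) [ 0.5388 -0.0047  0.162 ]
(284, 288) [ 0.5115 -0.0028  0.162 ]
platen/board edge [ 0.669  -0.0179  0.098 ] [ 0.4312 -0.0344  0.098 ] [ 0.649  -0.0203  0.1   ]
```

View pics/w8z.png

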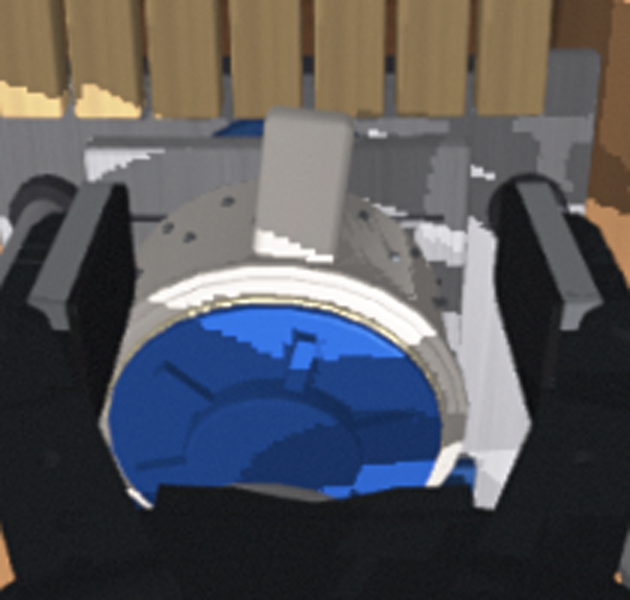

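```bash
python3 - <<'E'
from h import *
np.set_printoptions(precision=4,suppress=True)
s=monitor.state();print(rel(s,[.525,-.040,.22],down(270.5)));print(rel(s,[.525,-.040,.101],down(270.5)))
E
```

```text
(array([-5.028 , -0.2642,  3.9988]), array([-0.0061,  0.0013,  0.0416]))
(array([-5.0143, -0.1908, 15.8986]), array([-0.0061,  0.0013,  0.0416]))
```

Call:
{"fn": "play_rows", "kwargs": {"commands": [{"dx": -2.5, "dy": -0.2, "dz": 1, "rx": 0, "ry": 0, "rz": 0.02, "claw": 0.3}, {"dx": -5, "dy": -0.2, "dz": 4, "rx": 0, "ry": 0, "rz": 0.04, "claw": 0.3}, {"dx": -5, "dy": -0.2, "dz": 7, "rx": 0, "ry": 0, "rz": 0.04, "claw": 0.3}, {"dx": -5, "dy": -0.2, "dz": 9, "rx": 0, "ry": 0, "rz": 0.04, "claw": 0.3}, {"dx": -5, "dy": -0.2, "dz": 9, "rx": 0, "ry": 0, "rz": 0.04, "claw": 0.3}]}}

```text
time: 12.55
tool_pos: [0.5223, -0.0395, 0.1661]
tool_rot: [-0.001, 0.712, -0.702, -0.001]
contact_force: [0.0, -0.8, 0.6]
gripper_width: 0.699
```

```bash
python3 st.py;  python3 - <<'E'
from h import *
np.set_printoptions(precision=4,suppress=True)
s=monitor.state();np.save('s.npy',s,allow_pickle=True)
a=grab_frame('wrist')
cv2.imwrite('pics/w9.png',a)
a=grab_frame('scene');cv2.imwrite('pics/s9.png',cv2.resize(a[60:320,180:430],None,fx=2.3,fy=2.3,interpolation=cv2.INTER_CUBIC))
print(rel(s,[.525,-.040,.101],down(270.5)))
E
```

```text
12.55 [ 0.5223 -0.0395  0.1661] [ 0.0462 -0.7627  0.6104] [ 0.0289  0.0529 -0.0538] 0.6987001918373686 yaw 270.84600727134415 q [-0.2192 -0.1662  1.8838  0.0027  1.4254  2.9072]
(array([ 0.0727, -0.2772,  6.513 ]), array([0.0007, 0.0029, 0.006 ]))
```

View pics/w9.png

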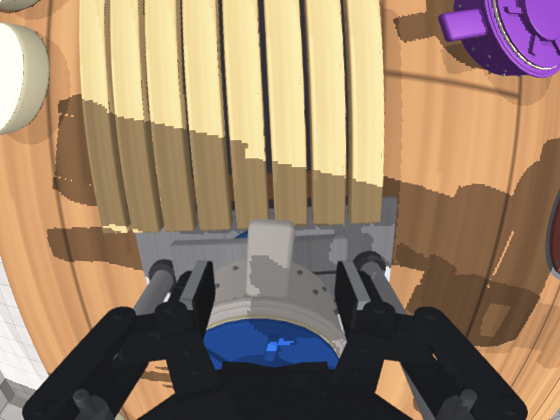

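View pics/s9.png

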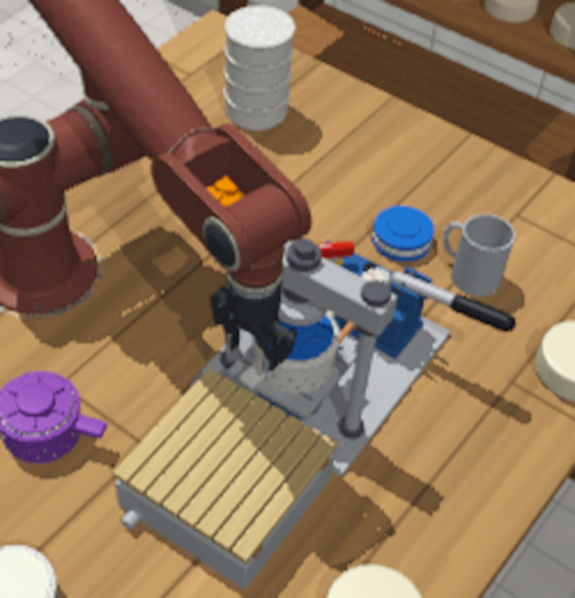

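```bash
python3 - <<'E'
from h import *
a=grab_frame('top');cv2.imwrite("pics/t9.png",cv2.resize(a[90:260,190:370],None,fx=3.5,fy=3.5,interpolation=cv2.INTER_CUBIC))
for z in(.3,.4,.45): print(z,(proj('top',[.5223,-.0395,z])-[190,90])*3.5,(proj('top',[.532,.02,z])-[190,90])*3.5)
E
```

```text
0.3 [[356.24671182 212.85043795]] [[278.11503682 200.57889842]]
0.4 [[362.6693825  179.18825435]] [[277.40887799 165.79284687]]
0.45 [[366.34123042 159.9435468 ]] [[277.00515979 145.90530635]]
```

View pics/t9.png

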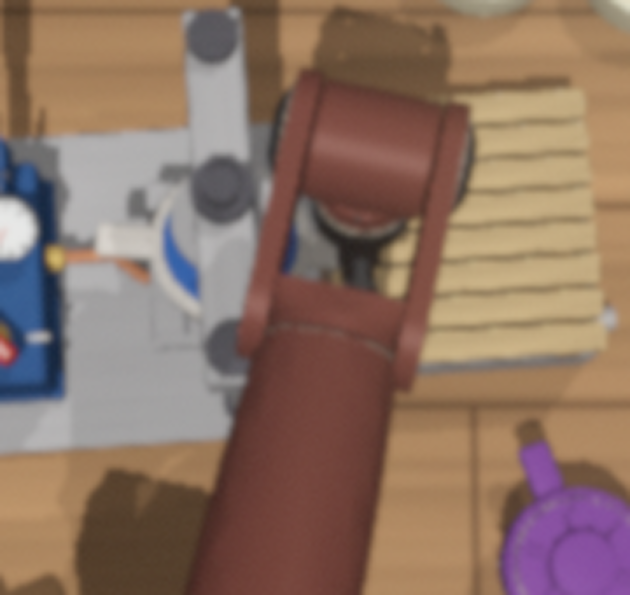

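Call:
{"fn": "play_rows", "kwargs": {"commands": [{"dx": 0.1, "dy": -0.3, "dz": 2, "rx": 0, "ry": 0, "rz": 0, "claw": 0.3}, {"dx": 0.1, "dy": -0.3, "dz": 4, "rx": 0, "ry": 0, "rz": 0, "claw": 0.3}, {"dx": 0.1, "dy": -0.3, "dz": 5.5, "rx": 0, "ry": 0, "rz": 0, "claw": 0.3}, {"dx": 0.1, "dy": -0.3, "dz": 6.5, "rx": 0, "ry": 0, "rz": 0, "claw": 0.3}, {"dx": 0.1, "dy": -0.3, "dz": 6.5, "rx": 0, "ry": 0, "rz": 0, "claw": 0.3}]}}

```text
time: 13.2
tool_pos: [0.5284, -0.0414, 0.1055]
tool_rot: [-0.003, 0.711, -0.703, 0.002]
contact_force: [-1.0, 0.5, 0.1]
gripper_width: 0.701
```

```bash
python3 st.py;  python3 - <<'E'
from h import *
a=grab_frame('wrist')
cv2.imwrite('pics/w10.png',a)
E
python3 sc.py s10
```

```text
13.2 [ 0.5284 -0.0414  0.1055] [-0.9872  0.5302  0.0994] [-0.0507  0.0814  0.0042] 0.7011563418694404 yaw 270.7071533084269 q [-0.2202 -0.0994  1.9285  0.0028  1.3069  2.9083]
```

View pics/w10.png

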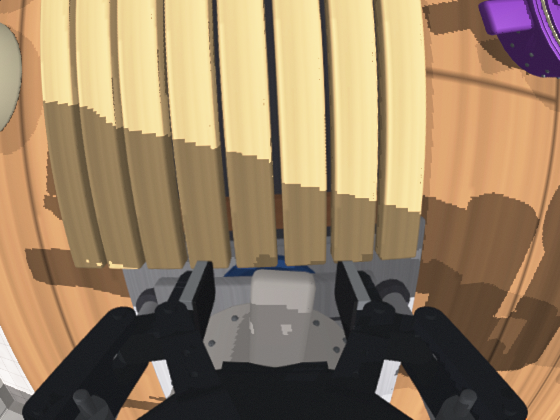

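View pics/s10.png

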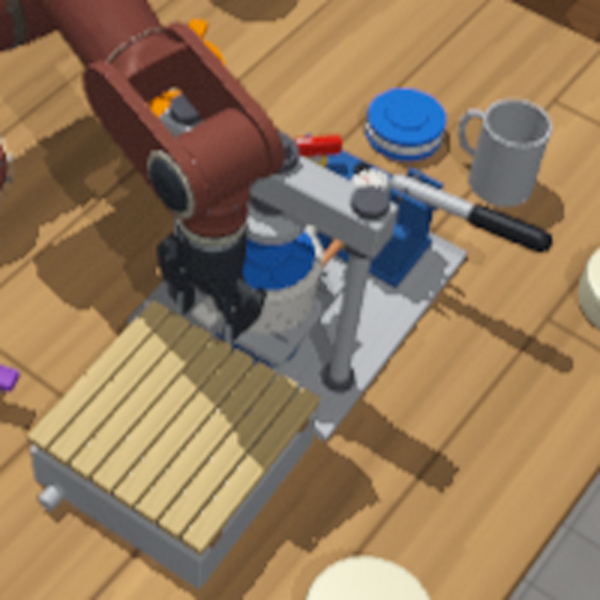

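Call:
{"fn": "play_rows", "kwargs": {"commands": [{"dx": 0, "dy": 0.3, "dz": 0.4, "rx": 0, "ry": 0, "rz": 0, "claw": 0.3}, {"dx": 0, "dy": 0.3, "dz": 0.4, "rx": 0, "ry": 0, "rz": 0, "claw": 0.5}, {"dx": 0, "dy": 0.3, "dz": 0.4, "rx": 0, "ry": 0, "rz": 0, "claw": 1}, {"dx": 0, "dy": 0.3, "dz": 0.4, "rx": 0, "ry": 0, "rz": 0, "claw": 1}, {"dx": 0, "dy": 0.3, "dz": 0.4, "rx": 0, "ry": 0, "rz": 0, "claw": 1}]}}

```text
time: 13.8
tool_pos: [0.527, -0.0417, 0.1039]
tool_rot: [-0.004, 0.711, -0.703, 0.003]
contact_force: [-0.1, 0.6, 2.8]
gripper_width: 0.32
```

```bash
python3 st.py;  python3 - <<'E'
from h import *
a=grab_frame('wrist')
cv2.imwrite('pics/w11.png',a)
E
```

```text
13.8 [ 0.527  -0.0417  0.1039] [-0.1129  0.6401  2.7575] [-0.0286  0.0738 -0.1534] 0.3201565487595935 yaw 270.69945189791974 q [-0.2214 -0.1042  1.9357  0.0029  1.3002  2.9073]
```

View pics/w11.png

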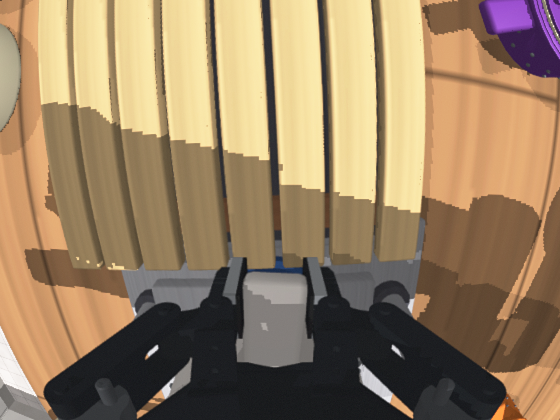

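Call:
{"fn": "play_rows", "kwargs": {"commands": [{"dx": 1, "dy": -0.1, "dz": 0, "rx": 0, "ry": 0, "rz": 0, "claw": 1}, {"dx": 2, "dy": -0.2, "dz": 0, "rx": 0, "ry": 0, "rz": 0, "claw": 1}, {"dx": 3.5, "dy": -0.3, "dz": 0, "rx": 0, "ry": 0, "rz": 0, "claw": 1}, {"dx": 5, "dy": -0.4, "dz": 0, "rx": 0, "ry": 0, "rz": 0, "claw": 1}, {"dx": 6.5, "dy": -0.5, "dz": 0, "rx": 0, "ry": 0, "rz": 0, "claw": 1}]}}

```text
time: 14.35
tool_pos: [0.5324, -0.1067, 0.1033]
tool_rot: [-0.004, 0.712, -0.703, 0.002]
contact_force: [0.9, 4.5, -2.2]
gripper_width: 0.318
```

```bash
python3 st.py; python3 sc.py s12
```

```text
14.35 [ 0.5324 -0.1067  0.1033] [ 0.9262  4.4948 -2.1547] [0.5385 0.0609 0.0723] 0.31792274422621103 yaw 270.7337295645095 q [-0.3377 -0.0668  1.9018  0.0051  1.2989  2.7898]
```

View pics/s12.png

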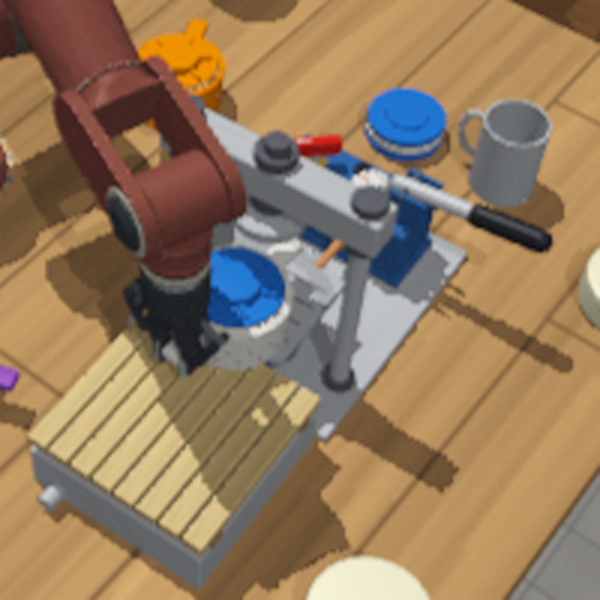

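Mould follows, sliding smoothly (4.5 N). Continue.

Call:
{"fn": "play_rows", "kwargs": {"commands": [{"dx": 1.5, "dy": -0.1, "dz": 0, "rx": 0, "ry": 0, "rz": 0, "claw": 1}, {"dx": 3, "dy": -0.2, "dz": 0, "rx": 0, "ry": 0, "rz": 0, "claw": 1}, {"dx": 4.5, "dy": -0.4, "dz": 0, "rx": 0, "ry": 0, "rz": 0, "claw": 1}, {"dx": 6, "dy": -0.6, "dz": 0, "rx": 0, "ry": 0, "rz": 0, "claw": 1}, {"dx": 7.5, "dy": -0.8, "dz": 0, "rx": 0, "ry": 0, "rz": 0, "claw": 1}]}}

```text
time: 14.9
tool_pos: [0.5414, -0.1856, 0.1031]
tool_rot: [-0.003, 0.711, -0.703, 0.003]
contact_force: [7.2, 3.1, -4.5]
gripper_width: 0.319
```

```bash
python3 st.py; python3 sc.py s13
```

```text
14.9 [ 0.5414 -0.1856  0.1031] [ 7.2217  3.0761 -4.5461] [ 0.6551 -1.2566 -0.8225] 0.3185646907095073 yaw 270.61922819242363 q [-0.4619  0.0036  1.8334  0.0031  1.2963  2.6681]
```

View pics/s13.png

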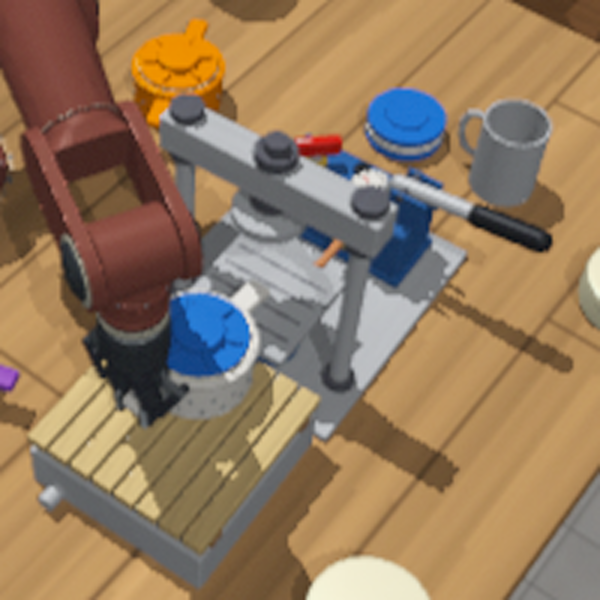

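Call:
{"fn": "play_rows", "kwargs": {"commands": [{"dx": 1.5, "dy": -0.2, "dz": 0, "rx": 0, "ry": 0, "rz": 0, "claw": 1}, {"dx": 3, "dy": -0.4, "dz": 0, "rx": 0, "ry": 0, "rz": 0, "claw": 1}, {"dx": 4.5, "dy": -0.6, "dz": 0.1, "rx": 0, "ry": 0, "rz": 0, "claw": 1}, {"dx": 6.2, "dy": -0.8, "dz": 0.2, "rx": 0, "ry": 0, "rz": 0, "claw": 1}, {"dx": 6.2, "dy": -0.8, "dz": 0.2, "rx": 0, "ry": 0, "rz": 0, "claw": 1}]}}

```text
time: 15.45
tool_pos: [0.5512, -0.2536, 0.103]
tool_rot: [-0.001, 0.71, -0.704, 0.007]
contact_force: [-1.8, -3.1, 0.6]
gripper_width: 0.318
```

```bash
python3 st.py; python3 - <<'E'
from h import *
a=grab_frame('scene');cv2.imwrite('pics/s14.png',cv2.resize(a[120:320,200:400],None,fx=3,fy=3,interpolation=cv2.INTER_CUBIC))
cv2.imwrite('pics/w14.png',grab_frame('wrist'))
E
```

```text
15.45 [ 0.5512 -0.2536  0.103 ] [-1.8221 -3.1176  0.5596] [-0.4789  0.0762  0.0647] 0.3177286313349318 yaw 270.4407361442362 q [-0.5534  0.0802  1.7547 -0.0009  1.2928  2.5807]
```

View pics/s14.png

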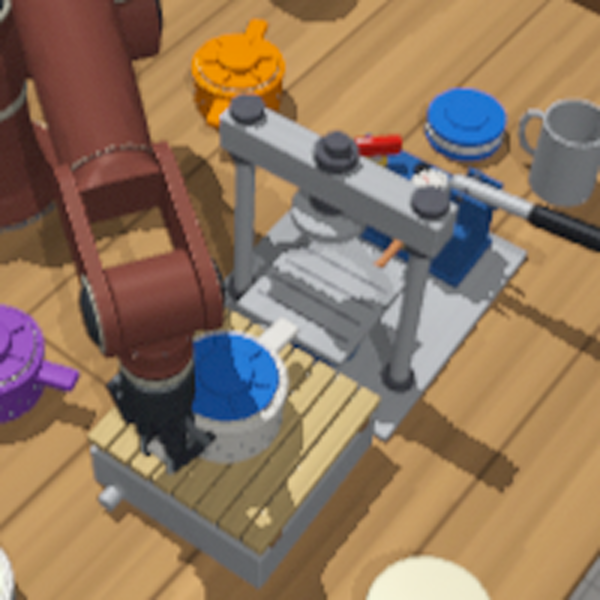

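View pics/w14.png

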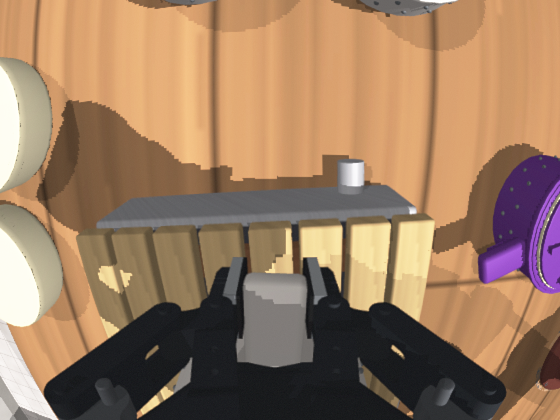

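Call:
{"fn": "play_rows", "kwargs": {"commands": [{"dx": 0, "dy": 0, "dz": 0, "rx": 0, "ry": 0, "rz": 0, "claw": 1}, {"dx": 0, "dy": 0, "dz": 0, "rx": 0, "ry": 0, "rz": 0, "claw": 0.3}, {"dx": 0, "dy": 0, "dz": 0, "rx": 0, "ry": 0, "rz": 0, "claw": 0.3}, {"dx": 0, "dy": 0, "dz": 0, "rx": 0, "ry": 0, "rz": 0, "claw": 0.3}, {"dx": 0, "dy": 0, "dz": 0, "rx": 0, "ry": 0, "rz": 0, "claw": 0.3}]}}

```text
time: 16.05
tool_pos: [0.5513, -0.2523, 0.1034]
tool_rot: [-0.001, 0.71, -0.704, 0.007]
contact_force: [-0.8, -0.0, 0.4]
gripper_width: 0.701
```

Call:
{"fn": "play_rows", "kwargs": {"commands": [{"dx": 0, "dy": 0, "dz": -3, "rx": 0, "ry": 0, "rz": 0, "claw": 0.3}, {"dx": 0, "dy": 0, "dz": -7, "rx": 0, "ry": 0, "rz": 0, "claw": 0.3}, {"dx": 0, "dy": 0, "dz": -12, "rx": 0, "ry": 0, "rz": 0, "claw": 0.3}, {"dx": 0, "dy": 0, "dz": -17, "rx": 0, "ry": 0, "rz": -0.14, "claw": 0.3}, {"dx": 0, "dy": 0, "dz": -22, "rx": 0, "ry": 0, "rz": -0.28, "claw": 0.3}]}}

```text
time: 16.55
tool_pos: [0.5484, -0.2501, 0.3254]
tool_rot: [-0.0, 0.803, -0.596, 0.007]
contact_force: [0.5, 0.0, -0.5]
gripper_width: 0.698
```

```bash
python3 st.py; python3 - <<'E'
from h import *
np.set_printoptions(precision=4,suppress=True)
s=monitor.state();print(rel(s,[.48,.27,.44],down(225)))
E
```

```text
16.55 [ 0.5484 -0.2501  0.3254] [ 0.4667  0.0108 -0.5197] [-0.0165 -0.0512  0.0302] 0.6984124584210036 yaw 286.8621551800279 q [-0.5509 -0.0541  1.5177 -0.0008  1.6632  2.2962]
(array([-51.6202,  -8.656 , -11.9794]), array([-0.0146, -0.0055,  1.0797]))
```

Call:
{"fn": "play_rows", "kwargs": {"commands": [{"dx": 0, "dy": 0, "dz": -4, "rx": 0, "ry": 0, "rz": -0.145, "claw": 0.3}, {"dx": 0, "dy": 0, "dz": -8, "rx": 0, "ry": 0, "rz": -0.29, "claw": 0.3}, {"dx": 0, "dy": 0, "dz": -12, "rx": 0, "ry": 0, "rz": -0.435, "claw": 0.3}, {"dx": 0, "dy": 0, "dz": -12, "rx": 0, "ry": 0, "rz": -0.58, "claw": 0.3}, {"dx": 0, "dy": 0, "dz": -12, "rx": 0, "ry": 0, "rz": -0.725, "claw": 0.3}]}}

```text
time: 17.05
tool_pos: [0.5473, -0.2492, 0.4482]
tool_rot: [0.003, 0.963, -0.269, 0.009]
contact_force: [-0.5, -0.2, -0.3]
gripper_width: 0.699
```

```bash
python3 st.py; python3 - <<'E'
from h import *
np.set_printoptions(precision=4,suppress=True)
s=monitor.state();print(rel(s,[.49,.27,.44],down(225)))
a=grab_frame('scene');cv2.imwrite('pics/s15.png',cv2.resize(a[120:320,200:400],None,fx=3,fy=3,interpolation=cv2.INTER_CUBIC))
E
```

```text
17.05 [ 0.5473 -0.2492  0.4482] [-0.4712 -0.1875 -0.2651] [-0.0543 -0.0365  0.0112] 0.698515875100007 yaw 328.7591764585357 q [-0.5505 -0.0459  1.3103 -0.0008  1.8578  1.5653]
(array([-31.8363, -41.4166,   0.1682]), array([-0.0169, -0.0146,  1.8109]))
```

View pics/s15.png

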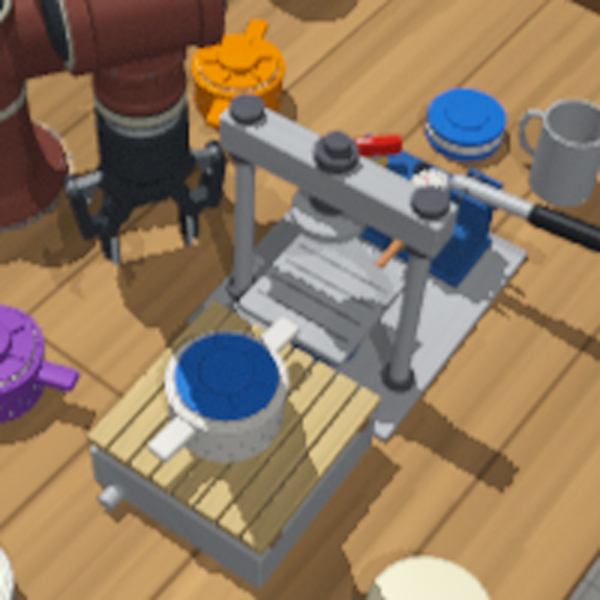

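Call:
{"fn": "play_rows", "kwargs": {"commands": [{"dx": -3, "dy": -4, "dz": 0, "rx": 0, "ry": 0, "rz": -0.145, "claw": 0.3}, {"dx": -6, "dy": -8, "dz": 0, "rx": 0, "ry": 0, "rz": -0.29, "claw": 0.3}, {"dx": -9, "dy": -12, "dz": 0, "rx": 0, "ry": 0, "rz": -0.435, "claw": 0.3}, {"dx": -12, "dy": -16, "dz": 0, "rx": 0, "ry": 0, "rz": -0.58, "claw": 0.3}, {"dx": -15, "dy": -20, "dz": 0, "rx": 0, "ry": 0, "rz": -0.725, "claw": 0.3}]}}

```text
time: 17.6
tool_pos: [0.521, 0.0015, 0.4438]
tool_rot: [0.005, 0.996, 0.093, 0.007]
contact_force: [-0.2, 0.4, -0.1]
gripper_width: 0.703
```

```bash
python3 st.py; python3 - <<'E'
from h import *
np.set_printoptions(precision=4,suppress=True)
s=monitor.state();print(rel(s,[.46,.27,.44],down(190)))
E
```

```text
17.6 [0.521  0.0015 0.4438] [-0.2301  0.3837 -0.1263] [ 0.0739 -0.0563 -0.0079] 0.7029387363538163 yaw 10.682167708950207 q [-0.1355 -0.232   1.4857 -0.0078  1.8726  1.2465]
(array([ -1.0214, -27.5142,   0.0365]), array([ 0.0191,  0.0185, -3.1296]))
```

Call:
{"fn": "play_rows", "kwargs": {"commands": [{"dx": 0, "dy": -5, "dz": 0, "rx": 0, "ry": 0, "rz": -0.145, "claw": 0.3}, {"dx": 0, "dy": -10, "dz": 0, "rx": 0, "ry": 0, "rz": -0.29, "claw": 0.3}, {"dx": -0.5, "dy": -15, "dz": 0, "rx": 0, "ry": 0, "rz": -0.435, "claw": 0.3}, {"dx": -1, "dy": -20, "dz": 0, "rx": 0, "ry": 0, "rz": -0.58, "claw": 0.3}, {"dx": -1, "dy": -25, "dz": 0, "rx": 0, "ry": 0, "rz": -0.725, "claw": 0.3}]}}

```text
time: 18.1
tool_pos: [0.4641, 0.2447, 0.4408]
tool_rot: [0.007, 0.897, 0.442, 0.005]
contact_force: [0.6, -0.5, 0.7]
gripper_width: 0.701
```

Call:
{"fn": "play_rows", "kwargs": {"commands": [{"dx": 0, "dy": 0, "dz": 0, "rx": 0, "ry": 0, "rz": -0.145, "claw": 0.3}, {"dx": 0, "dy": 0, "dz": 0, "rx": 0, "ry": 0, "rz": -0.29, "claw": 0.3}, {"dx": 0, "dy": 0, "dz": 0, "rx": 0, "ry": 0, "rz": -0.435, "claw": 0.3}, {"dx": 0, "dy": 0, "dz": 0, "rx": 0, "ry": 0, "rz": -0.58, "claw": 0.3}, {"dx": 0, "dy": 0, "dz": 0, "rx": 0, "ry": 0, "rz": -0.725, "claw": 0.3}]}}

```text
time: 18.6
tool_pos: [0.4638, 0.2449, 0.4405]
tool_rot: [0.008, 0.681, 0.732, 0.001]
contact_force: [-0.4, 0.4, 0.3]
gripper_width: 0.699
```

Call:
{"fn": "play_rows", "kwargs": {"commands": [{"dx": 0, "dy": 0, "dz": 0, "rx": 0, "ry": 0, "rz": -0.145, "claw": 0.3}, {"dx": 0, "dy": 0, "dz": 0, "rx": 0, "ry": 0, "rz": -0.29, "claw": 0.3}, {"dx": 0, "dy": 0, "dz": 0, "rx": 0, "ry": 0, "rz": -0.435, "claw": 0.3}, {"dx": 0, "dy": 0, "dz": 0, "rx": 0, "ry": 0, "rz": -0.58, "claw": 0.3}, {"dx": 0, "dy": 0, "dz": 0, "rx": 0, "ry": 0, "rz": -0.725, "claw": 0.3}]}}

```text
time: 19.1
tool_pos: [0.4636, 0.245, 0.4401]
tool_rot: [0.008, 0.375, 0.927, -0.002]
contact_force: [0.0, -0.1, -0.1]
gripper_width: 0.699
```

Call:
{"fn": "play_rows", "kwargs": {"commands": [{"dx": 0, "dy": 0, "dz": 0, "rx": 0, "ry": 0, "rz": -0.145, "claw": 0.3}, {"dx": 0, "dy": 0, "dz": 0, "rx": 0, "ry": 0, "rz": -0.29, "claw": 0.3}, {"dx": 0, "dy": 0, "dz": 0, "rx": 0, "ry": 0, "rz": -0.435, "claw": 0.3}, {"dx": 0, "dy": 0, "dz": 0, "rx": 0, "ry": 0, "rz": -0.58, "claw": 0.3}, {"dx": 0, "dy": 0, "dz": 0, "rx": 0, "ry": 0, "rz": -0.725, "claw": 0.3}]}}

```text
time: 19.6
tool_pos: [0.4634, 0.245, 0.4398]
tool_rot: [0.007, 0.021, 1.0, -0.005]
contact_force: [-0.5, 0.6, 0.5]
gripper_width: 0.701
```

```bash
python3 st.py; python3 - <<'E'
from h import *
np.set_printoptions(precision=4,suppress=True)
s=monitor.state();print(rel(s,[.4588,.2735,.3],down(226.4)))
E
```

```text
19.6 [0.4634 0.245  0.4398] [-0.4595  0.568   0.4883] [-0.0016 -0.0288  0.0207] 0.7005637552734528 yaw 177.65335865269412 q [ 0.3524 -0.2208  1.4828 -0.0143  1.8707 -1.1816]
(array([ 0.7656,  2.9571, 13.9439]), array([-0.0144,  0.0088, -0.8508]))
```

Call:
{"fn": "play_rows", "kwargs": {"commands": [{"dx": 0.2, "dy": 1, "dz": 1, "rx": 0, "ry": 0, "rz": -0.145, "claw": 0.3}, {"dx": 0.4, "dy": 2, "dz": 4, "rx": 0, "ry": 0, "rz": -0.29, "claw": 0.3}, {"dx": 0.8, "dy": 3, "dz": 8, "rx": 0, "ry": 0, "rz": -0.435, "claw": 0.3}, {"dx": 0.8, "dy": 3, "dz": 12, "rx": 0, "ry": 0, "rz": -0.58, "claw": 0.3}, {"dx": 0.8, "dy": 3, "dz": 14, "rx": 0, "ry": 0, "rz": -0.725, "claw": 0.3}]}}

```text
time: 20.1
tool_pos: [0.4566, 0.2736, 0.2944]
tool_rot: [0.001, -0.337, 0.941, -0.007]
contact_force: [-0.8, 0.2, -0.2]
gripper_width: 0.704
```

```bash
python3 st.py; python3 - <<'E'
from h import *
np.set_printoptions(precision=4,suppress=True)
s=monitor.state();print(rel(s,[.4588,.2735,.2],down(226.4)))
E
```

```text
20.1 [0.4566 0.2736 0.2944] [-0.7553  0.1758 -0.1563] [-0.0589 -0.024   0.0021] 0.7038264850636577 yaw 219.42909552656928 q [ 0.4082 -0.2079  1.708  -0.0142  1.6398 -1.8517]
(array([-0.1893, -0.015 ,  9.4394]), array([-0.0139, -0.0031, -0.1216]))
```

Call:
{"fn": "play_rows", "kwargs": {"commands": [{"dx": -0.2, "dy": 0, "dz": 4, "rx": -0.007, "ry": 0, "rz": -0.06, "claw": 0.3}, {"dx": -0.2, "dy": 0, "dz": 8, "rx": -0.014, "ry": 0, "rz": -0.12, "claw": 0.3}, {"dx": -0.2, "dy": 0, "dz": 10.5, "rx": -0.014, "ry": 0, "rz": -0.12, "claw": 0.3}, {"dx": -0.2, "dy": 0, "dz": 10.5, "rx": -0.014, "ry": 0, "rz": -0.12, "claw": 0.3}]}}

```text
time: 20.5
tool_pos: [0.4557, 0.2723, 0.1839]
tool_rot: [-0.006, -0.392, 0.92, -0.0]
contact_force: [-0.4, 0.0, -0.2]
gripper_width: 0.703
```

```bash
python3 st.py; python3 - <<'E'
from h import *
np.set_printoptions(precision=4,suppress=True)
s=monitor.state();print(rel(s,[.4588,.2735,.0905],down(226.4)));cv2.imwrite('pics/w16.png',grab_frame('wrist'))
a=grab_frame('top');cv2.imwrite("pics/top16.png",a);cv2.imwrite("pics/top16z.png",cv2.resize(a[80:230,160:370],None,fx=3.8,fy=3.8,interpolation=cv2.INTER_CUBIC))
E
```

```text
20.5 [0.4557 0.2723 0.1839] [-0.3517  0.0179 -0.215 ] [ 0.02   -0.0009  0.0408] 0.7033184583865955 yaw 226.18394875298108 q [ 0.3989 -0.1523  1.8415 -0.001   1.4651 -1.9779]
(array([-0.4137, -0.1754,  9.337 ]), array([ 0.0042, -0.0121, -0.0038]))
```

View pics/w16.png

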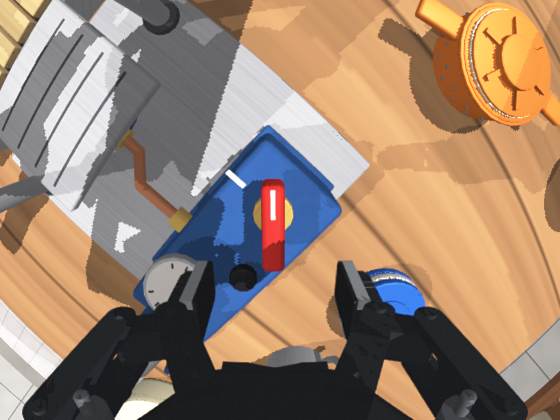

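View pics/top16z.png

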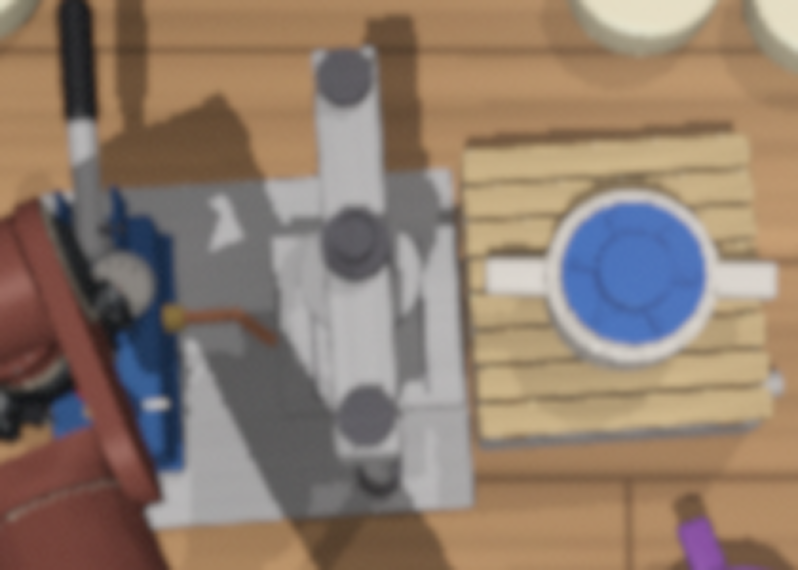

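Call:
{"fn": "play_rows", "kwargs": {"commands": [{"dx": -0.4, "dy": -0.2, "dz": 3, "rx": 0, "ry": -0.012, "rz": 0, "claw": 0.5}, {"dx": -0.4, "dy": -0.2, "dz": 6, "rx": 0, "ry": -0.012, "rz": 0, "claw": 0.5}, {"dx": -0.4, "dy": -0.2, "dz": 8, "rx": 0, "ry": -0.012, "rz": 0, "claw": 0.5}, {"dx": -0.4, "dy": -0.2, "dz": 9.3, "rx": 0, "ry": -0.012, "rz": 0, "claw": 0.5}, {"dx": -0.4, "dy": -0.2, "dz": 9.3, "rx": 0, "ry": -0.012, "rz": 0, "claw": 0.5}]}}

```text
time: 21.1
tool_pos: [0.4628, 0.275, 0.0967]
tool_rot: [0.004, -0.392, 0.92, 0.002]
contact_force: [0.5, -0.5, -1.2]
gripper_width: 0.498
```

```bash
python3 st.py; python3 - <<'E'
from h import *
np.set_printoptions(precision=4,suppress=True)
s=monitor.state();print(rel(s,[.4588,.2735,.0905],down(226.4)));cv2.imwrite('pics/w17.png',grab_frame('wrist'))
print(onz('top',(160+632/3.8,80+275/3.8),.188))
E
```

```text
21.1 [0.4628 0.275  0.0967] [ 0.4744 -0.4673 -1.1747] [-0.0526  0.059   0.0067] 0.49777970457336446 yaw 226.2064780415507 q [ 0.3957 -0.0705  1.9171  0.004   1.2878 -1.9827]
(array([0.3867, 0.1823, 0.6196]), array([ 0.0006,  0.0082, -0.0034]))
[ 0.5443 -0.146   0.188 ]
```

View pics/w17.png

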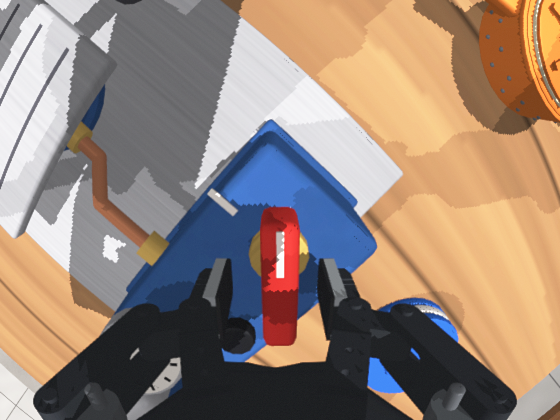

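Call:
{"fn": "play_rows", "kwargs": {"commands": [{"dx": 0.3, "dy": 0.2, "dz": 0.6, "rx": 0, "ry": 0, "rz": 0, "claw": 0.5}, {"dx": 0.3, "dy": 0.2, "dz": 0.6, "rx": 0, "ry": 0, "rz": 0, "claw": 0.5}, {"dx": 0.3, "dy": 0.2, "dz": 0.6, "rx": 0, "ry": 0, "rz": 0, "claw": 1}, {"dx": 0.3, "dy": 0.2, "dz": 0.6, "rx": 0, "ry": 0, "rz": 0, "claw": 1}, {"dx": 0.3, "dy": 0.2, "dz": 0.6, "rx": 0, "ry": 0, "rz": 0, "claw": 1}]}}

```text
time: 21.65
tool_pos: [0.46, 0.2751, 0.0928]
tool_rot: [0.005, -0.393, 0.92, 0.002]
contact_force: [-3.2, 1.8, 4.6]
gripper_width: 0.173
```

```bash
python3 st.py
```

```text
21.65 [0.46   0.2751 0.0928] [-3.2494  1.8239  4.6045] [0.181  0.4871 0.1096] 0.17332915377256383 yaw 226.24429365922174 q [ 0.3973 -0.0737  1.927   0.0051  1.2786 -1.982 ]
```

Call:
{"fn": "play_rows", "kwargs": {"commands": [{"dx": 0, "dy": 0, "dz": 0, "rx": 0, "ry": 0, "rz": 0.15, "claw": 1}, {"dx": 0.1, "dy": 0, "dz": 0, "rx": 0, "ry": 0, "rz": 0.3, "claw": 1}, {"dx": 0.1, "dy": 0, "dz": 0, "rx": 0, "ry": 0, "rz": 0.45, "claw": 1}, {"dx": 0.1, "dy": 0, "dz": 0, "rx": 0, "ry": 0, "rz": 0.6, "claw": 1}, {"dx": 0.1, "dy": 0, "dz": 0, "rx": 0, "ry": 0, "rz": 0.7, "claw": 1}]}}

```text
time: 22.15
tool_pos: [0.4608, 0.2736, 0.0929]
tool_rot: [0.006, -0.052, 0.999, 0.003]
contact_force: [3.8, -1.8, -2.3]
gripper_width: 0.175
```

Call:
{"fn": "play_rows", "kwargs": {"commands": [{"dx": 0, "dy": 0, "dz": 0, "rx": 0, "ry": 0, "rz": 0.03, "claw": 1}, {"dx": 0, "dy": 0, "dz": 0, "rx": 0, "ry": 0, "rz": 0.04, "claw": 1}, {"dx": 0, "dy": 0, "dz": 0, "rx": 0, "ry": 0, "rz": 0.04, "claw": 1}]}}

```text
time: 22.45
tool_pos: [0.4609, 0.2735, 0.0929]
tool_rot: [0.006, -0.032, 0.999, 0.003]
contact_force: [-0.9, 1.3, 0.9]
gripper_width: 0.177
```

```bash
python3 st.py
```

```text
22.45 [0.4609 0.2735 0.0929] [-0.8543  1.2664  0.8809] [-0.1925  0.0206  0.3461] 0.1771423651647995 yaw 183.70273030219383 q [ 0.3961 -0.0756  1.9287  0.001   1.2762 -1.2397]
```

Call:
{"fn": "play_rows", "kwargs": {"commands": [{"dx": 0, "dy": 0, "dz": 0, "rx": 0, "ry": 0, "rz": 0.02, "claw": 1}, {"dx": 0, "dy": 0, "dz": 0, "rx": 0, "ry": 0, "rz": 0.02, "claw": 1}]}}

```text
time: 22.65
tool_pos: [0.4608, 0.2735, 0.0929]
tool_rot: [0.006, -0.023, 1.0, 0.002]
contact_force: [-0.3, -0.3, -0.5]
gripper_width: 0.175
```

```bash
python3 st.py
```

```text
22.65 [0.4608 0.2735 0.0929] [-0.316  -0.3315 -0.4575] [-0.1699  0.0544  0.8573] 0.17542492747004673 yaw 182.6321387745233 q [ 0.3963 -0.0756  1.9288  0.0006  1.2761 -1.2206]
```

Call:
{"fn": "play_rows", "kwargs": {"commands": [{"dx": 0, "dy": 0, "dz": 0, "rx": 0, "ry": 0, "rz": 0.02, "claw": 1}, {"dx": 0, "dy": 0, "dz": 0, "rx": 0, "ry": 0, "rz": 0.02, "claw": 1}]}}

```text
time: 22.85
tool_pos: [0.4609, 0.2734, 0.0929]
tool_rot: [0.006, -0.014, 1.0, 0.002]
contact_force: [-0.5, 0.4, -0.1]
gripper_width: 0.176
```

```bash
python3 st.py
```

```text
22.85 [0.4609 0.2734 0.0929] [-0.4976  0.4336 -0.0696] [-0.1756  0.0673  1.4844] 0.176234128151673 yaw 181.57788571351037 q [ 0.3966 -0.0756  1.9287 -0.      1.2761 -1.2018]
```

Call:
{"fn": "play_rows", "kwargs": {"commands": [{"dx": 0, "dy": 0, "dz": 0, "rx": 0, "ry": 0, "rz": 0, "claw": 0.5}, {"dx": 0, "dy": 0, "dz": 0, "rx": 0, "ry": 0, "rz": 0, "claw": 0.5}, {"dx": 0, "dy": 0, "dz": 0, "rx": 0, "ry": 0, "rz": 0, "claw": 0.5}, {"dx": 0, "dy": 0, "dz": 0, "rx": 0, "ry": 0, "rz": 0, "claw": 0.5}]}}

```text
time: 23.25
tool_pos: [0.4609, 0.2734, 0.0929]
tool_rot: [0.006, -0.013, 1.0, 0.002]
contact_force: [0.1, -0.8, -0.1]
gripper_width: 0.504
```

Call:
{"fn": "play_rows", "kwargs": {"commands": [{"dx": 0, "dy": 0, "dz": -3, "rx": 0, "ry": 0, "rz": 0, "claw": 0.5}, {"dx": 0, "dy": 0, "dz": -7, "rx": 0, "ry": 0, "rz": 0, "claw": 0.5}, {"dx": 0, "dy": 0, "dz": -12, "rx": 0, "ry": 0, "rz": 0, "claw": 0.3}, {"dx": 0, "dy": 0, "dz": -14, "rx": 0, "ry": 0, "rz": 0, "claw": 0}, {"dx": 0, "dy": 0, "dz": -14, "rx": 0, "ry": 0, "rz": 0, "claw": 0}]}}

```text
time: 23.75
tool_pos: [0.4616, 0.2736, 0.2382]
tool_rot: [0.01, -0.013, 1.0, 0.004]
contact_force: [-0.6, -0.4, 0.2]
gripper_width: 0.974
```

```bash
python3 st.py; python3 - <<'E'
from h import *
np.set_printoptions(precision=4,suppress=True)
s=monitor.state();np.save('s.npy',s,allow_pickle=True)
a=grab_frame('wrist');cv2.imwrite('pics/w18.png',a)
h=cv2.cvtColor(a,cv2.COLOR_BGR2HSV);m=(((h[...,0]<6)|(h[...,0]>174))&(h[...,1]>150)&(h[...,2]>80))
n,l,st,c=cv2.connectedComponentsWithStats(m.astype(np.uint8));i=1+np.argmax(st[1:,4]);x,y,w,hh,A=st[i];print(st[i])
P=[]
for r in range(y+10,y+hh-6,4):
    xs=np.nonzero(l[r]==i)[0];P.append((wonz((xs.min(),r),s,.153)+wonz((xs.max()+1,r),s,.153))/2)
P=np.array(P);print('bar yaw rad',np.polyfit(P[:,0],P[:,1],1)[0])
cv2.imwrite('pics/top18.png',grab_frame('top'));cv2.imwrite('pics/s18.png',grab_frame('scene'))
E
```

```text
23.75 [0.4616 0.2736 0.2382] [-0.5713 -0.3501  0.2135] [-0.0193  0.0167 -0.025 ] 0.9742198208797759 yaw 181.48450144411538 q [ 0.3962 -0.1953  1.789   0.0003  1.5263 -1.2006]
[ 263  156   20   76 1226]
bar yaw rad 0.05794557294501827
```

View pics/w18.png

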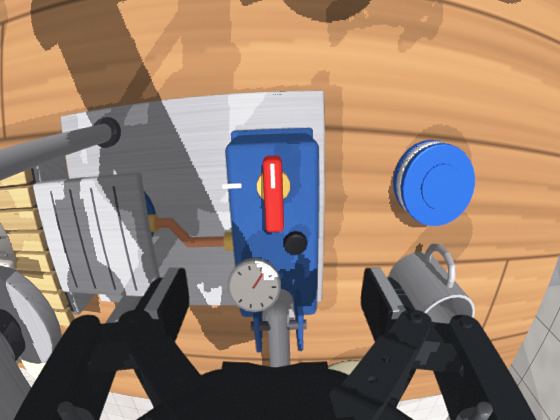

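View pics/s18.png

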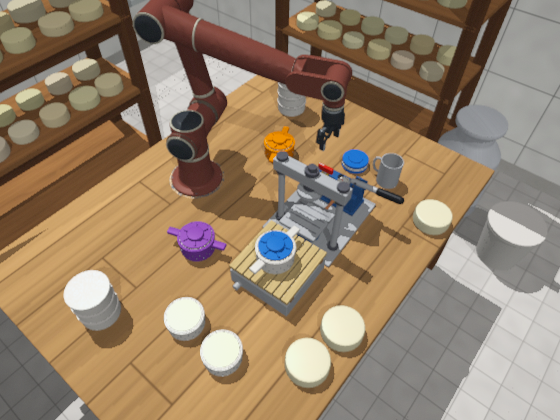

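View pics/top18.png

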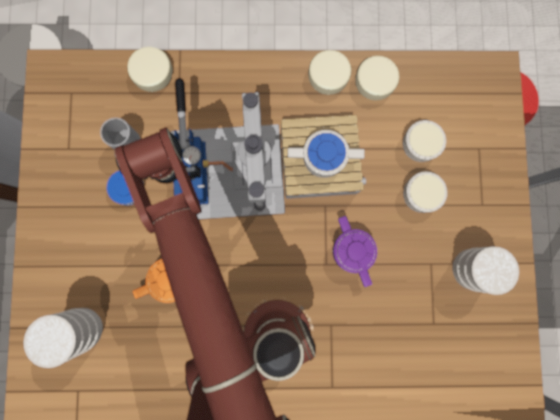

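```bash
python3 -c "
from plant import ticket; print(ticket.job_done())"
```

```text
the job is handed in; nothing more can be done
None
```

The job is done and handed in, at about 24 s of the 64 s allowed.

- **Valve opened and platen sunk:** I turned the red valve about 0.74 rad (roughly an eighth of a turn) anticlockwise. The platen sank at about 16 mm/s with the mould standing on it. I judged it fully down from the elapsed time (about 8.7 s open), the camera views and the lug's size and position at its lowered height; I took no separate height measurement.
- **Mould moved:** I gripped the board-side lug and slid the mould about 0.21 m onto the draining board, with under about 10 N at the wrist. The top view puts its centre about 14 mm from the board's centre, where 55 mm is allowed.
- **Valve shut:** I turned the valve clockwise until the torque climbed from 0.35 to 1.5 N m against its stop. The bar then measured 0.058 rad, in line with the press axis at about 0.055 rad.
- **Last pictures:** The bystanders and the orange and purple look-alikes look unmoved, and the gripper is clear of everything.

**One disagreement:** The fingertips sit about 35 mm further back than the reported TCP. My first grasp of the valve therefore closed on air above the bar. I measured the offset in the wrist pictures and allowed for it after that.

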